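# Top up the bushing feeder's tube magazine

## Task

Top up the feeder: load the two bronze bushings, one standing on the bench and one lying on its side in the blue rack, into the upright tube magazine through its orange mouth, so that they stack flat, end to end, on the bushings already in it. They go in only on end, so the one from the rack will have to be stood up on the bare bench and taken again from above. Leave the black spacers in the rack and do not disturb the screwdriver, oil bottle, wrench or mouse.

Things in the scene. Friction and masses are not known exactly. Their poses are not given: they have to be found in the camera images.
- bushing_a_centre (a point): Centre of a bronze-coloured bushing, a plain cylinder 44 mm across and 30 mm long with a 16 mm bore, 240 to 360 g, both ends alike. x of this frame is the bushing's axis. This one starts on its side in one of the rack's four places, axis level, centre 41 mm above the bench; stood on end on the bench its centre is 15 mm up.
- bushing_b_centre (a point): Centre of a bronze-coloured bushing, a plain cylinder 44 mm across and 30 mm long with a 16 mm bore, 240 to 360 g, both ends alike. z of this frame is the bushing's axis. This one starts standing on end on the bench between rack and feeder, centre 15 mm up.
- spacer_a_centre (a point): Centre of a black plastic spacer of the bushings' size (44 mm across, 30 mm long, 60 g) lying on its side in the rack, x along its axis; leave it there.
- spacer_b_centre (a point): Centre of a black plastic spacer of the bushings' size (44 mm across, 30 mm long, 60 g) lying on its side in the rack, x along its axis; leave it there.
- spacer_c_centre (a point): Centre of a black plastic spacer of the bushings' size (44 mm across, 30 mm long, 60 g) lying on its side in the rack, x along its axis; leave it there.
- mouth (a point): Centre of the mouth of the feeder's upright tube magazine, in the plane of its orange rim, 157 mm above the bench; z up along the tube. The rim is 62 mm across outside, with a 3.5 mm chamfer from a 54 mm opening to the clear tube's 47 mm bore. Two bushings are inside already, the upper one's top 81 mm below the mouth; two more fit, ending 21 mm below it. Nothing of the feeder is higher.
- feeder: The bushing feeder, fixed to the bench; origin on the bench below the tube's axis, z up. A 30 mm square post, 145 mm high, stands 60 mm from the axis along +y; a slide with an air cylinder, at most 70 mm high, reaches from 105 mm on the -x side to 170 mm on the +x side.
- rack: Blue rack fixed to the bench, 206 mm long (x), 84 mm wide; origin under its middle. A white V-trough holds four parts on their sides, axes along x, at x = -66, -22, 22, 66 mm. Its edges are 27 mm high, within 21 mm of its centre line: fingers pass beside the parts. Dividers 30 mm, end plates 48 mm high. Between rack and feeder, about the robot's centre line, the bench is bare but for a bushing.
- screwdriver: screwdriver with yellow handle lying on the bench, 170 mm long along its x, origin under its middle; leave alone
- oiler: small white plastic bottle with red cap, 36 mm across, 105 mm tall, origin at the centre of its underside; leave alone
- wrench: steel wrench lying on the bench, 170 mm long along its x, origin under its middle; leave alone
- mouse: black computer mouse, 105 x 60 mm and 32 mm high, origin under its middle; leave alone
Mind the look-alikes: they are no part of the job. What is shaped like the part that bears bushing_a_centre but turquoise is not meant.

How it is judged:
By the outcome, as a careful person would: the job done as asked, in the order asked, and still so for the second after the job is handed in, with the robot touching nothing.
It also fails if it takes over 67 s, if anything falls off the work surface, if the arm or the gripper's body presses on something with over 40 N, if the wrist force passes 120 N, or if a joint passes its speed limit or range.

## Robot

A 6-joint arm with a two-finger parallel gripper is mounted at the origin on the work surface. World frame = base frame: x ahead of the robot, y to its left, z up, the work surface at z = 0. Lengths are in mm, angles in rad, forces in N, time in s.
With the tool pointing down it reaches from about 400 to 925 mm from the base axis. Payload 12.5 kg.
Tool frame: the origin (TCP) lies midway between the tips of the shut fingers; the grasp point (between the pads) lies 19 mm behind it; y points along the fingers, x is the direction in which the jaws open and shut, and the axes are right-handed (so a half turn about y gives the same grasp; the last joint's range is limited). The gripper opens to 95 mm and grips with 3 to 60 N. Pads are 20 mm wide; open, the fingers measure 119 mm over their backs; the gripper's body (75 mm by 180 mm) begins 59 mm behind the grasp point.
Start: joints at [-1.358, 0.491, 1.559, -0, 1.092, -0.106], TCP at [195.916, -593.521, 188.261] pointing down, gripper open.
Joint ranges: [-3.1, 3.1], [-0.84, 2.19], [0.05, 2.79], [-1.13, 4.28], [0.06, 2.93], [-2.69, 2.69]. Speed limits (rad/s): [2.22, 2.22, 2.79, 3.14, 3.14, 3.14].

## Interface

Orientations are given as [roll, pitch, yaw] about the fixed x, y, z axes, in that order (R = Rz(yaw) Ry(pitch) Rx(roll)).
In Python, from cell import env, vision, job gives the robot as it stands.
- The arm moves only by the shell command python3 -m crank 'ROWS' [OPENING]. ROWS is JSON, a list of rows, each a list of 6 numbers: the shift along the tool's x, y, z in mm, then the turn, a rotation vector about the tool's x, y, z in degrees. In form: [[x, y, z, rx, ry, rz], ...]. A call has 1 to 5 rows; each row is the pose to reach, as a shift and turn from the pose measured when the call began, along the tool's axes at that moment; what a row does not reach only later rows make up. A row lasts 1/10 s, in which the tool goes at most 50 mm and 8.59 degrees, less where a joint would pass 70% of its speed; a pose out of reach is approached as far as the arm can. A call with a gripper value outside its range is refused whole. OPENING is the opening, from 0 (shut) to 1 (fully open), set as the call begins (- or left out, the last holds). The fingers move at their own pace and stop on an object; the grip force is fixed at half the most. Time passes only in rows, so rows that repeat a pose let the fingers close. It gives the time, the measured TCP pose, the force and the opening at its end, in the units of the state.
- env.state(): the state, without advancing time (a new reading comes with each control period).
- vision.read_camera(name): name is "side" or "top"; returns (picture, depth): 384x512x3 uint8, blue, green, red; 384x512 float32, mm along the optical axis (not along the pixel's ray), 0 where there is no reading.
- vision.calibration(name): a dict with "vertical_fov" (degrees; the focal length in pixels is half the picture's height over the tangent of half this angle, whatever the lens; pixels are square), "cx", "cy" (the principal point, pixels), "pose" (4x4, takes a point from camera to world coordinates). Camera axes: x right, y down, z forward; pixel columns grow to the right and rows downward; lengths in mm; the calibration is good to about 2 mm. A picture is of the moment at which its call begins. calibration takes no time and is no camera call.
- job.job_done(): hands the job in, once; it reports no verdict.
The state is a dict: "t": time; "joints": joint angles; "qvel": joint speeds; "tau": joint torques, N m; "eef_pos": TCP position; "tcp_rot": TCP orientation; "ft_force": force on the tool from outside, world axes, zero at the start; "moment": the same for the moment, N m; "opening": opening from 0.0 (shut) to 1.0 (fully open).
Only numpy, scipy, OpenCV 4.12 (cv2) and the standard library are available. Lean on these libraries where they do the work, as an engineer would, in place of code of your own. Each camera call takes 0.05 s, during which the arm holds its last target.

## Working session

There is one attempt and no reset: what is moved stays moved. The work goes in short steps, Python scripts to look and compute and a shell command to move; the robot and the scene stay as the last step left them, time stands still between calls to the robot, and variables do not carry over. Pictures are saved under pics/ and viewed, and the job is handed in when it is done.

```bash
ls; mkdir -p pics
python3 - <<'E'
from cell import env, vision, job
import cv2, numpy as np
print(env.state())
for n in ("side","top"):
    p,d=vision.read_camera(n); cv2.imwrite(f"pics/{n}0.png",p); np.save(f"pics/{n}0.npy",d)
    print(n,vision.calibration(n), (d==0).mean())
E
```

```text
pics
{'t': 0.0, 'joints': array([-1.35761963e+00,  4.91557279e-01,  1.55946189e+00,  1.81898145e-05,
        1.09165638e+00, -1.05607590e-01]), 'qvel': array([ 0.00037321,  0.00117085,  0.00064843,  0.00133174, -0.00172742,
        0.00117116]), 'tau': array([-1.64781231e-04, -6.12650299e+01, -2.58185399e+01,  6.93572662e-02,
        4.82584024e-02, -9.73286024e-05]), 'eef_pos': array([ 195.84770433, -593.24173332,  187.65888627]), 'tcp_rot': array([-1.57066614e+00,  1.07515740e-03, -1.25202036e+00]), 'ft_force': array([-0.151972  ,  0.19364978, -0.3071545 ]), 'moment': array([ 0.00747085, -0.0436778 , -0.02375924]), 'opening': 0.9985294798646641}
side {'vertical_fov': 43.10583672779127, 'cx': 252.51981160135412, 'cy': 194.8557168202051, 'pose': array([[ 9.21665796e-01, -2.85047740e-01,  2.63210839e-01,
         2.18104118e+02],
       [-3.87930828e-01, -6.88351903e-01,  6.12928488e-01,
        -9.64577716e+02],
       [ 6.46780186e-03, -6.67022821e-01, -7.45009210e-01,
         1.30968854e+03],
       [ 0.00000000e+00,  0.00000000e+00,  0.00000000e+00,
         1.00000000e+00]])} 0.003875732421875
top {'vertical_fov': 55.435008673923804, 'cx': 254.35627197167827, 'cy': 192.77911531947086, 'pose': array([[ 2.65714197e-03, -9.98871299e-01,  4.74243358e-02,
         5.60472158e+02],
       [-9.99965670e-01, -2.28186043e-03,  7.96565426e-03,
        -9.80950353e+00],
       [-7.84844770e-03, -4.74438736e-02, -9.98843071e-01,
         1.40244614e+03],
       [ 0.00000000e+00,  0.00000000e+00,  0.00000000e+00,
         1.00000000e+00]])} 0.0040130615234375
```

View pics/side0.png

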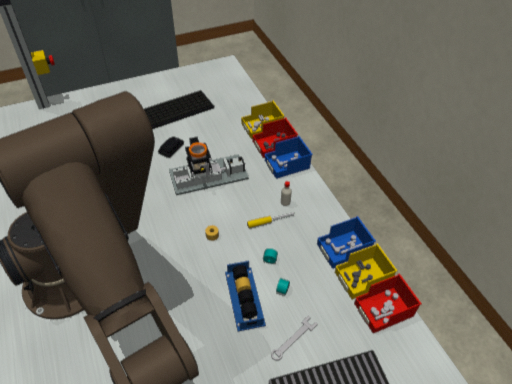

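View pics/top0.png

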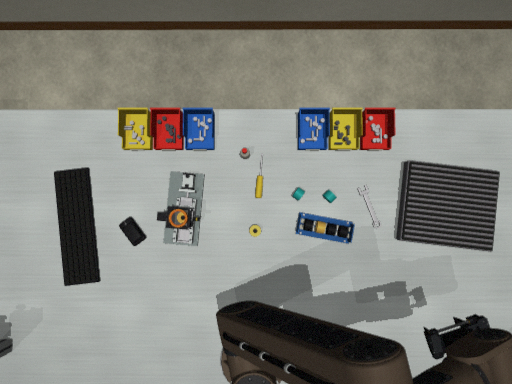

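```bash
cat > h.py <<'E'
import numpy as np, cv2
from cell import env, vision, job
def ray(n,uv):
    c=vision.calibration(n); f=192/np.tan(np.radians(c["vertical_fov"]/2)); P=c["pose"]
    uv=np.atleast_2d(np.asarray(uv,float))
    d=np.c_[(uv[:,0]-c["cx"])/f,(uv[:,1]-c["cy"])/f,np.ones(len(uv))]@P[:3,:3].T
    return P[:3,3],d
def plane(n,uv,z):
    o,d=ray(n,uv); return o+d*((z-o[2])/d[:,2])[:,None]
def proj(n,p):
    c=vision.calibration(n); f=192/np.tan(np.radians(c["vertical_fov"]/2)); P=c["pose"]
    q=(np.atleast_2d(p)-P[:3,3])@P[:3,:3]
    return np.c_[f*q[:,0]/q[:,2]+c["cx"],f*q[:,1]/q[:,2]+c["cy"]]
def cloud(n,d):
    v,u=np.mgrid[:384,:512]; o,r=ray(n,np.c_[u.ravel(),v.ravel()])
    return (o+r*d.reshape(-1,1)).reshape(384,512,3)
def rect(h,w): pass
E
python3 - <<'E'
import cv2,numpy as np
a=cv2.imread('pics/top0.png');b=cv2.imread('pics/side0.png')
c=np.hstack([cv2.resize(a[170:250,150:370],None,fx=3.6,fy=3.6,interpolation=cv2.INTER_CUBIC)])
e=cv2.resize(b[130:340,160:330],(0,0),fx=2.8,fy=2.8,interpolation=cv2.INTER_CUBIC)
cv2.imwrite('pics/c1.png',c);cv2.imwrite('pics/c2.png',e)
E
```

```text
(no output)
```

View pics/c1.png

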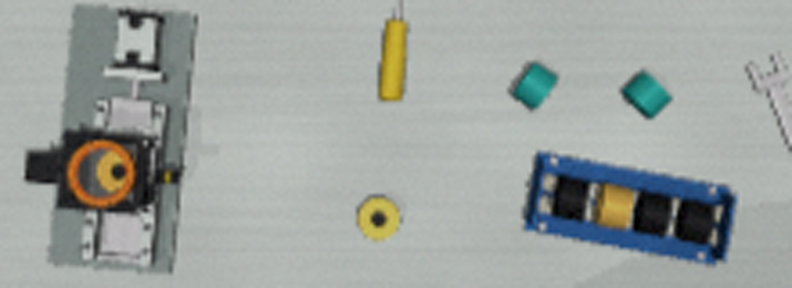

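View pics/c2.png

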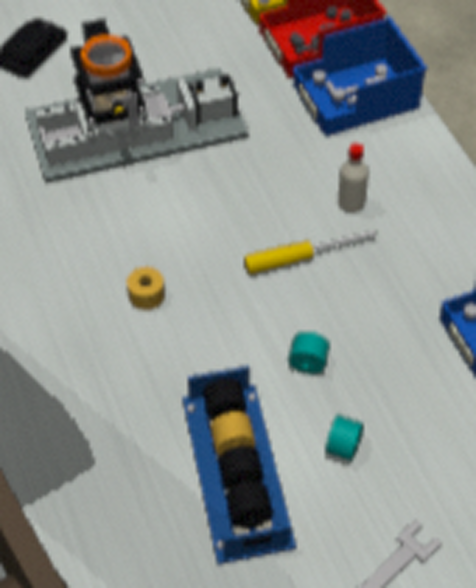

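Top view: bronze bushing B stands at (255,230). The rack is at (325,227), with bronze bushing A in its second place at (321,227) and black spacers at (309,225), (331,229) and (343,231). The turquoise decoys are at (298,193) and (329,196). The orange rim is at (178,217). Candidates for "bushing": (255,230) and (321,227) are bronze, so I choose those two; the turquoise parts and the bushings already in the tube are out.

Run:
```python
from h import *
for n in ("top","side"):
    im=cv2.imread(f'pics/{n}0.png'); d=np.load(f'pics/{n}0.npy'); hsv=cv2.cvtColor(im,cv2.COLOR_BGR2HSV); C=cloud(n,d)
    print(n)
    for nm,lo,hi in (("bronze/yel",(15,110,60),(30,255,255)),("orange",(5,150,80),(14,255,255)),("blue",(100,120,40),(120,255,255)),("teal",(80,120,40),(97,255,255))):
        m=cv2.inRange(hsv,lo,hi); k,l,s,c=cv2.connectedComponentsWithStats(m)
        for i in range(1,k):
            if s[i,4]>15:
                P=C[l==i]; print(nm,c[i].round(1),s[i].tolist(),"med",np.median(P,0).round(0),"zmax",np.percentile(P[:,2],95).round(0))
```

```text
top
bronze/yel [134.5 127.3] [118, 107, 35, 43, 1147] med [877. 464.   8.] zmax 74.0
bronze/yel [345.6 127.6] [329, 108, 34, 42, 1210] med [ 878. -348.    7.] zmax 73.0
bronze/yel [258.8 186.5] [255, 175, 8, 23, 140] med [652. -16.  22.] zmax 27.0
bronze/yel [180.5 217. ] [177, 210, 9, 14, 71] med [535. 269.  75.] zmax 155.0
bronze/yel [320.1 226.9] [315, 221, 11, 12, 101] med [ 500. -240.   59.] zmax 65.0
bronze/yel [254.7 230.2] [249, 225, 12, 11, 90] med [486.  -2.  29.] zmax 33.0
orange [150. 123.] [150, 112, 1, 23, 23] med [889. 397.  38.] zmax 78.0
orange [177.  218.6] [169, 209, 18, 19, 107] med [526. 267. 155.] zmax 159.0
blue [197.8 127.9] [183, 108, 31, 42, 1053] med [874. 223.   5.] zmax 73.0
blue [313. 128.] [298, 108, 32, 42, 1048] med [ 873. -221.    5.] zmax 74.0
blue [324.5 227.6] [296, 213, 58, 30, 575] med [ 501. -267.    6.] zmax 49.0
teal [298.  193.4] [293, 188, 11, 12, 83] med [ 625. -162.   41.] zmax 45.0
teal [329.1 196. ] [323, 191, 13, 12, 89] med [ 614. -277.   40.] zmax 45.0
side
bronze/yel [221.1  28.5] [212, 24, 22, 10, 56] med [1381. 2399. -681.] zmax -
[... 1377 characters left out ...]
] zmax 78.0
orange [258. 133.] [253, 130, 11, 6, 16] med [818. 382.  32.] zmax 39.0
orange [197.5 149.8] [189, 142, 18, 16, 128] med [531. 248. 154.] zmax 160.0
orange [382.5 280.2] [371, 275, 24, 11, 34] med [ 878. -407.   74.] zmax 79.0
orange [363.5 293.5] [356, 288, 15, 10, 21] med [ 824. -408.   35.] zmax 51.0
blue [289.7 156.7] [265, 136, 47, 42, 1129] med [878. 226.  29.] zmax 73.0
blue [345.6 239.4] [318, 217, 58, 51, 1321] med [ 879. -196.   22.] zmax 74.0
blue [243.6 299.5] [226, 262, 39, 69, 901] med [ 481. -281.    7.] zmax 47.0
teal [269.9 255.6] [264, 249, 13, 14, 155] med [ 621. -173.   36.] zmax 46.0
teal [282.4 286. ] [277, 279, 12, 15, 136] med [ 608. -291.   38.] zmax 45.0
```

Run:
```python
from h import *
def sub(n,box,lo,hi,S=8):
    im=cv2.imread(f'pics/{n}0.png'); x,y,w,h=box
    c=cv2.resize(im[y:y+h,x:x+w],None,fx=S,fy=S,interpolation=cv2.INTER_CUBIC)
    m=cv2.inRange(cv2.cvtColor(c,cv2.COLOR_BGR2HSV),lo,hi)
    cs,_=cv2.findContours(m,cv2.RETR_EXTERNAL,cv2.CHAIN_APPROX_NONE); k=max(cs,key=cv2.contourArea)
    def tr(p): return (np.asarray(p,float)+.5)/S-.5+np.array([x,y])
    return tr(k[:,0]),tr
def ell(p):
    h=cv2.convexHull(p.astype(np.float32)); return cv2.fitEllipse(h)
O=((3,120,70),(15,255,255)); B=((14,90,50),(32,255,255))
for n,b in (("top",(163,203,32,30)),("side",(183,136,30,26))):
    p,_=sub(n,b,*O); e=ell(p); print(n,"mouth",np.round(e[0],2),np.round(e[1],1)); 
    w=plane(n,p,157); h=cv2.convexHull(w[:,:2].astype(np.float32)); print("  ell",plane(n,e[0],157).round(1),"circ",cv2.minEnclosingCircle(h),"fitE",cv2.fitEllipse(h))
for n,b in (("top",(244,220,22,22)),("side",(200,220,24,26))):
    p,_=sub(n,b,*B); w=plane(n,p,30); h=cv2.convexHull(w[:,:2].astype(np.float32)); print(n,"B",cv2.minEnclosingCircle(h),cv2.fitEllipse(h),cv2.minAreaRect(h))
for n,b,z in (("top",(308,215,24,24),60),("side",(228,270,30,28),60)):
    p,_=sub(n,b,*B); w=plane(n,p,z); h=cv2.convexHull(w[:,:2].astype(np.float32)); print(n,"A",cv2.minAreaRect(h), w[:,:2].min(0),w[:,:2].max(0))
    p,_=sub(n,(294,211,62,34) if n=="top" else (222,256,46,76),(100,100,30),(125,255,255)); 
    for z in (30,): w=plane(n,p,z); print(" rack",cv2.minAreaRect(w[:,:2].astype(np.float32)))
```

```text
top mouth [177.6  217.76] [19.3 19.8]
  ell [[533.8 261.4 157. ]] circ ((534.2731323242188, 261.29718017578125), 34.01237869262695) fitE ((533.8849487304688, 261.3489074707031), (65.69819641113281, 67.02375793457031), 14.099569320678711)
side mouth [197.48 149.34] [16.6 18.9]
  ell [[531.1 252.2 157. ]] circ ((531.05322265625, 252.1331024169922), 42.424503326416016) fitE ((531.4061279296875, 252.76080322265625), (65.28115844726562, 84.52947235107422), 166.132080078125)
top B ((485.3132629394531, -0.1645088791847229), 21.984493255615234) ((485.33734130859375, -0.35876452922821045), (42.851768493652344, 43.43828201293945), 109.5184097290039) ((485.5087585449219, -0.6124305725097656), (42.920555114746094, 42.60344696044922), 36.95392990112305)
side B ((481.5031433105469, -12.98540210723877), 31.180360794067383) ((481.1779479980469, -12.457315444946289), (45.21902084350586, 64.10965728759766), 166.16909790039062) ((480.10369873046875, -12.267536163330078), (61.97051239013672, 43.060546875), 69.89949035644531)
top A ((499.8558349609375, -240.2120361328125), (37.126060485839844, 41.23637008666992), 79.57026672363281) [ 478.35134453 -259.36652356] [ 522.04188976 -220.00934881]
 rack ((495.53759765625, -262.1927185058594), (210.60411071777344, 81.3130111694336), 79.54792785644531)
side A ((494.68017578125, -250.19638061523438), (51.49689865112305, 42.048614501953125), 80.41860961914062) [ 471.07533184 -276.61524669] [ 517.03779591 -225.12612413]
 rack ((491.0205383300781, -267.120849609375), (226.28302001953125, 81.22126007080078), 79.48866271972656)
```

```bash
cat >> h.py <<'E'
def sub(im,box,lo,hi,S=8):
    x,y,w,h=box
    c=cv2.resize(im[y:y+h,x:x+w],None,fx=S,fy=S,interpolation=cv2.INTER_CUBIC)
    m=cv2.inRange(cv2.cvtColor(c,cv2.COLOR_BGR2HSV),lo,hi)
    cs,_=cv2.findContours(m,cv2.RETR_EXTERNAL,cv2.CHAIN_APPROX_NONE); k=max(cs,key=cv2.contourArea)
    return (k[:,0].astype(float)+.5)/S-.5+np.array([x,y])
def upright(n,p,z,R):
    "centre of an upright disc at height z radius R from blob contour: far edge & lateral middle"
    w=plane(n,p,z)[:,:2]; o,_=ray(n,[0,0]); a=w.mean(0)-o[:2]; a/=np.linalg.norm(a); b=np.array([-a[1],a[0]])
    far=(w@a).max()-R; lat=((w@b).max()+(w@b).min())/2; wid=np.ptp(w@b)
    return a*far+b*lat, wid
O=((3,120,70),(15,255,255)); B=((14,90,50),(32,255,255))
E
python3 - <<'E'
from h import *
t=cv2.imread('pics/top0.png');s=cv2.imread('pics/side0.png')
print("mouth",upright("top",sub(t,(163,203,32,30),*O),157,31),upright("side",sub(s,(183,136,30,26),*O),157,31))
print("B",upright("top",sub(t,(244,220,22,22),*B),30,22),upright("side",sub(s,(200,220,24,26),*B),30,22))
print("A",upright("side",sub(s,(228,270,30,28),*B),52,17))
E
```

```text
mouth (array([533.46150642, 263.52281618]), np.float64(65.34483761563854)) (array([533.89388268, 263.12891142]), np.float64(64.89772409951536))
B (array([ 4.85631528e+02, -3.74594682e-01]), np.float64(42.91836653317129)) (array([483.28587922,  -4.09035546]), np.float64(43.20022283911271))
A (array([ 500.45061451, -237.03917433]), np.float64(45.153094697328356))
```

```bash
cat >> h.py <<'E'
from scipy.spatial.transform import Rotation as Rt
def goal(pos,yaw=0,tilt=0):
    """tool pose: yaw of jaw axis (deg), tilt = turn about tool x (deg); prints the row in tool axes"""
    s=env.state(); R0=Rt.from_euler('xyz',s['tcp_rot']); R1=Rt.from_euler('z',yaw,degrees=True)*Rt.from_euler('x',-90+tilt,degrees=True)
    d=R0.inv().apply(np.asarray(pos,float)-s['eef_pos']); w=(R0.inv()*R1).as_rotvec(degrees=True)
    print("t",round(s['t'],2),"pos",s['eef_pos'].round(1),"rot",np.degrees(s['tcp_rot']).round(1),"q",s['joints'].round(2),"F",s['ft_force'].round(1),"op",round(s['opening'],3))
    print("row",np.r_[d,w].round(1).tolist(), "tool y",R1.apply([0,1,0]).round(2))
E
python3 -c "
from h import *
goal([485,-1,150],0)"
```

```text
t 0.1 pos [ 195.9 -593.2  187.7] rot [-90.    0.1 -71.7] q [-1.36  0.49  1.56  0.    1.09 -0.11] F [ 0.  -0.3 -0.6] op 1.003
row [-471.7, 38.3, 460.2, -0.0, -71.7, -0.0] tool y [ 0.  0. -1.]
```

```bash
python3 -m crank '[[-160,0,160,0,-26,0],[-160,0,160,0,-26,0],[-160,0,160,0,-26,0],[-160,0,160,0,-26,0],[-160,0,160,0,-26,0]]'; python3 -c "
from h import *
goal([485,-1,150],0)"
```

```text
t: 0.6
eef_pos: [298.4, -387.9, 187.8]
tcp_rot: [-1.57, 0.002, -0.796]
ft_force: [0.3, -1.3, -0.6]
opening: 0.999
t 0.6 pos [ 298.4 -387.9  187.8] rot [-89.9   0.1 -45.6] q [-1.05  0.3   1.88  0.    0.96 -0.25] F [ 0.3 -1.3 -0.6] op 0.999
row [-146.1, 38.5, 403.9, -0.1, -45.6, -0.1] tool y [ 0.  0. -1.]
```

```bash
python3 -m crank '[[-70,0,240,0,-35,0],[-70,0,240,0,-35,0],[-70,0,240,0,-35,0],[-70,0,240,0,-35,0],[-70,0,240,0,-35,0]]'; python3 -c "
from h import *
goal([485,-1,150],0)"
```

```text
t: 1.1
eef_pos: [420.0, -171.0, 188.2]
tcp_rot: [-1.569, 0.001, -0.18]
ft_force: [0.2, -0.7, -0.0]
opening: 1.002
t 1.1 pos [ 420.  -171.   188.2] rot [-89.9   0.  -10.3] q [-0.53  0.25  1.96  0.    0.94 -0.35] F [ 0.2 -0.7 -0. ] op 1.002
row [33.5, 38.5, 178.8, -0.1, -10.3, -0.0] tool y [ 0.  0. -1.]
```

```bash
python3 -m crank '[[33,40,179,0,-10,0],[33,40,179,0,-10,0],[33,40,179,0,-10,0],[33,70,179,0,-10,0],[33,70,179,0,-10,0]]'; python3 -c "
from h import *
goal([485,-1,12],0)
p,d=vision.read_camera('side');cv2.imwrite('pics/s1.png',cv2.resize(p[130:340,100:330],None,fx=2.6,fy=2.6))
t,d=vision.read_camera('top');cv2.imwrite('pics/t1.png',t)"
```

```text
t: 1.6
eef_pos: [483.6, 2.6, 115.5]
tcp_rot: [-1.568, 0.005, -0.002]
ft_force: [-0.8, 0.6, 1.1]
opening: 0.999
t 1.6 pos [483.6   2.6 115.5] rot [-89.8   0.3  -0.1] q [-0.13  0.39  1.98  0.    0.78 -0.13] F [-0.8  0.6  1.1] op 0.999
row [1.9, 103.5, -3.9, -0.2, -0.1, -0.3] tool y [ 0.  0. -1.]
```

View pics/s1.png

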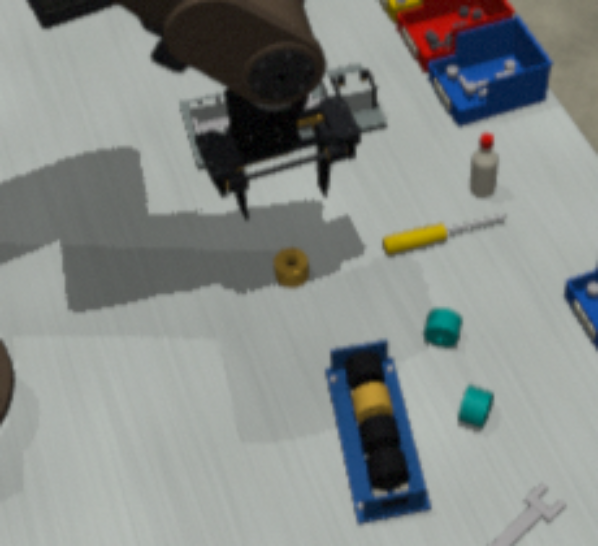

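The fingers straddle B (crop pixel 291,267), with the tips at (247,215) and (322,190). The way down is clear.

```bash
python3 -m crank '[[2,50,-4,0,0,0],[2,85,-4,0,0,0],[2,103,-4,0,0,0],[2,103,-4,0,0,0],[2,103,-4,0,0,0]]'; python3 -m crank '[[0,0,0,0,0,0],[0,0,0,0,0,0],[0,0,0,0,0,0],[0,0,0,0,0,0],[0,0,0,0,0,0]]' 0;python3 -m crank '[[0,0,0,0,0,0],[0,0,0,0,0,0],[0,0,0,0,0,0]]'; python3 -c "
from h import *
goal([534,261.5,200],27)"
```

```text
t: 2.2
eef_pos: [486.3, -4.8, 15.8]
tcp_rot: [-1.569, 0.002, -0.005]
ft_force: [-0.1, 0.2, 0.2]
opening: 1.002
t: 2.7
eef_pos: [486.4, -4.8, 16.1]
tcp_rot: [-1.569, 0.001, -0.005]
ft_force: [0.1, -0.8, -0.7]
opening: 0.636
t: 3.0
eef_pos: [486.3, -4.7, 16.0]
tcp_rot: [-1.569, 0.002, -0.005]
ft_force: [-1.1, 0.2, 0.0]
opening: 0.383
t 3.0 pos [486.3  -4.7  16. ] rot [-89.9   0.1  -0.3] q [-0.15  0.57  2.05  0.    0.52 -0.14] F [-1.1  0.2  0. ] op 0.383
row [46.1, -183.5, 266.8, -0.1, -27.3, -0.1] tool y [-0.  0. -1.]
```

```bash
python3 -c "
from h import *
t,d=vision.read_camera('top');cv2.imwrite('pics/t2.png',cv2.resize(t[170:280,150:370],None,fx=3.6,fy=3.6))
p,d=vision.read_camera('side');cv2.imwrite('pics/s2.png',cv2.resize(p[160:300,150:300],None,fx=4,fy=4))
s=env.state();print(s['opening'],s['t'],s['ft_force'])"
```

```text
0.30148907445163275 3.1 [-0.46757852  1.00142956 -0.04966673]
```

View pics/s2.png

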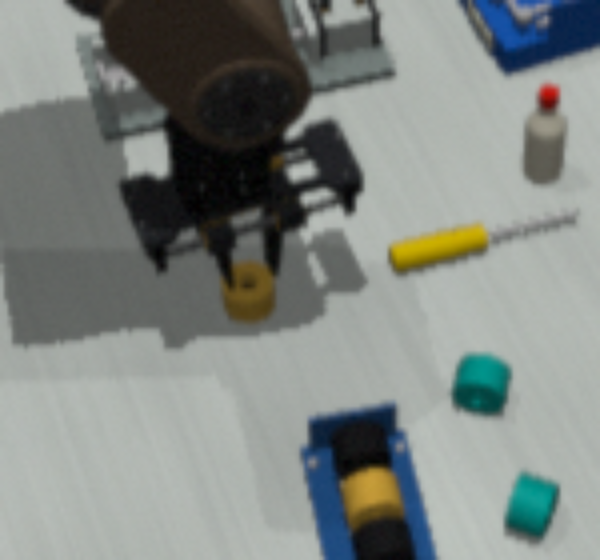

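View pics/t2.png

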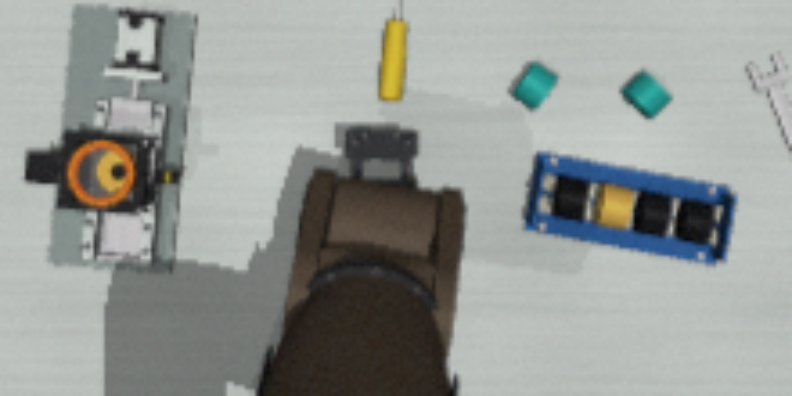

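```bash
python3 -c "
from h import *
p,d=vision.read_camera('side');cv2.imwrite('pics/s3f.png',p)
k=sub(p,(198,218,28,28),*B); print(upright('side',k,30,22)); x=[k.min(0),k.max(0)];print(x)
s=env.state();print(s['opening'],s['t'],s['eef_pos'],proj('side',s['eef_pos']),proj('side',[485,-1,30]))
print(plane('side',[[208,231],[218.7,227.5]],16))
C=cloud('side',d)
cv2.imwrite('pics/s3.png',cv2.resize(p[205:255,180:240],None,fx=10,fy=10,interpolation=cv2.INTER_CUBIC))
"
```

```text
(array([483.44601008,  -4.31201232]), np.float64(43.68970479740182))
[array([204.8125, 224.9375]), array([218.0625, 240.0625])]
0.25791404323435657 3.15 [486.32392033  -4.75291185  16.00153652] [[212.52704897 232.53051037]] [[211.53842695 229.2522804 ]]
[[474.50824031   7.11390818  16.        ]
 [512.6843267    7.32896689  16.        ]]
```

View pics/s3.png

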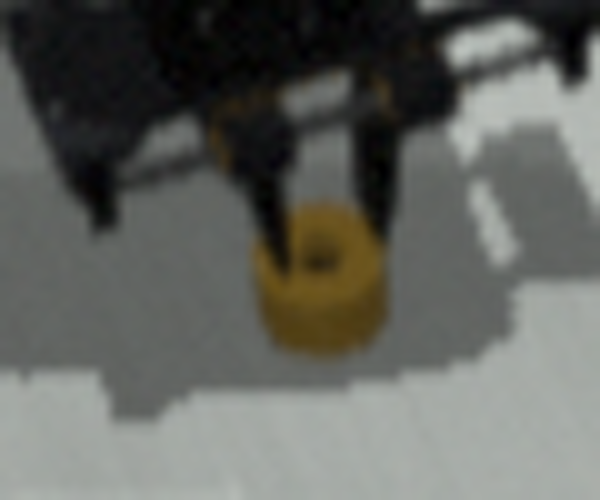

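```bash
python3 -c "
from h import *
for uv in ([208.8,232.5],[218.3,229]):
  o,d=ray('side',uv); d=d[0]
  for y in (-14.7,-4.7,5.3):
    print(uv,y,(o+d*((y-o[1])/d[1])).round(1))
p,d=vision.read_camera('side');C=cloud('side',d)
for v in range(222,236): print(v,[C[v,u].round(0).astype(int).tolist()[1:] for u in range(205,221,2)])
s=env.state();print(s['opening'],s['t'])
"
```

```text
[208.8, 232.5] -14.7 [470.9 -14.7  35.9]
[208.8, 232.5] -4.7 [473.6  -4.7  22.5]
[208.8, 232.5] 5.3 [476.3   5.3   9.1]
[218.3, 229] -14.7 [504.3 -14.7  38.2]
[218.3, 229] -4.7 [507.3  -4.7  24.8]
[218.3, 229] 5.3 [510.3   5.3  11.4]
222 [[-38, 125], [-19, 97], [54, 1], [51, 2], [50, 0], [-2, 63], [-16, 78], [41, 0]]
223 [[-3, 75], [-16, 90], [53, -3], [51, -4], [43, 3], [-7, 64], [-15, 72], [41, -4]]
224 [[2, 63], [-15, 82], [47, -1], [42, 2], [44, -4], [-1, 52], [-15, 66], [31, 2]]
225 [[48, 0], [-15, 77], [18, 31], [16, 31], [10, 35], [-3, 48], [-16, 63], [31, -3]]
226 [[44, -1], [-13, 70], [16, 29], [10, 34], [9, 32], [9, 29], [-13, 53], [21, 5]]
227 [[40, -1], [-13, 64], [-17, 67], [8, 30], [-965, 1310], [1, 34], [-18, 54], [25, -5]]
228 [[31, 5], [-14, 61], [-14, 57], [9, 24], [1, 31], [2, 26], [-19, 51], [19, -3]]
229 [[10, 27], [-14, 56], [-11, 49], [5, 24], [3, 23], [-5, 31], [-20, 47], [11, 3]]
230 [[4, 30], [6, 24], [-11, 44], [7, 17], [0, 23], [-7, 29], [-14, 34], [10, -1]]
231 [[0, 30], [-5, 34], [-15, 44], [3, 17], [-12, 33], [-12, 30], [-965, 1310], [4, 1]]
232 [[4, 20], [-5, 29], [-5, 26], [-11, 30], [-15, 32], [-14, 27], [-18, 28], [5, -5]]
233 [[12, 4], [-13, 35], [-14, 32], [-14, 29], [-17, 29], [-21, 31], [-23, 30], [-6, 4]]
234 [[10, 1], [-9, 23], [-18, 33], [-19, 31], [-20, 28], [-26, 33], [-20, 22], [-2, -7]]
235 [[11, -5], [-15, 26], [-16, 24], [-24, 32], [-22, 25], [-24, 24], [-19, 14], [-14, 4]]
0.21687496643418716 3.2
```

```bash
python3 -m crank '[[0,-40,0,0,0,0],[0,-40,0,0,0,0],[0,-40,0,0,0,0],[0,-40,0,0,0,0],[0,-40,0,0,0,0]]' 0; python3 -c "
from h import *
p,d=vision.read_camera('side');C=cloud('side',d)
s=env.state();print(s['opening'],s['t'],s['eef_pos'],proj('side',s['eef_pos']))
cv2.imwrite('pics/s4.png',cv2.resize(p[195:255,180:240],None,fx=10,fy=10,interpolation=cv2.INTER_CUBIC))
"
```

```text
t: 3.7
eef_pos: [486.0, -4.8, 55.3]
tcp_rot: [-1.569, 0.003, -0.005]
ft_force: [0.2, 0.6, 0.3]
opening: 0.008
0.004617734201796629 3.75 [486.01116245  -4.80115437  55.34136183] [[211.78396748 225.25767774]]
```

View pics/s4.png

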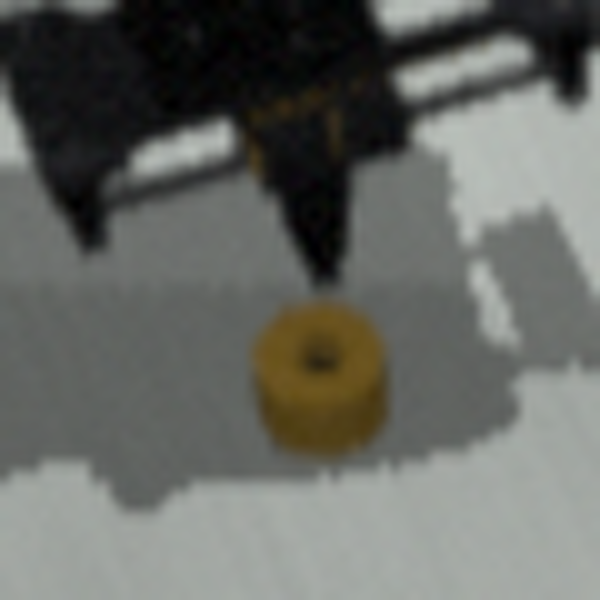

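```bash
python3 -c "
from h import *
acc=[];
for i in range(4):
  p,d=vision.read_camera('side');acc.append(d)
d=np.median(acc,0);C=cloud('side',d)
for v in range(208,228): print(v,[(u,C[v,u].round(0).astype(int).tolist()) for u in (209,210,211,212,213)])
s=env.state();print(s['t'],proj('side',[[486,-4.8,55],[486,-14.8,55],[486,-14.8,75]]))
"
```

```text
208 [(209, [473, -37, 183]), (210, [476, -37, 182]), (211, [479, -39, 184]), (212, [481, -41, 184]), (213, [486, -35, 176])]
209 [(209, [473, -38, 180]), (210, [476, -38, 179]), (211, [478, -40, 180]), (212, [481, -42, 181]), (213, [487, -33, 168])]
210 [(209, [471, -41, 180]), (210, [475, -40, 176]), (211, [478, -41, 177]), (212, [481, -40, 174]), (213, [492, -15, 142])]
211 [(209, [472, -39, 172]), (210, [475, -40, 172]), (211, [478, -40, 171]), (212, [481, -39, 168]), (213, [491, -17, 140])]
212 [(209, [471, -39, 168]), (210, [475, -39, 166]), (211, [478, -38, 164]), (212, [487, -17, 137]), (213, [491, -14, 131])]
213 [(209, [477, -18, 137]), (210, [481, -16, 134]), (211, [484, -16, 132]), (212, [488, -14, 127]), (213, [491, -13, 125])]
214 [(209, [477, -17, 131]), (210, [481, -14, 126]), (211, [484, -16, 126]), (212, [487, -16, 125]), (213, [490, -16, 124])]
215 [(209, [476, -18, 127]), (210, [480, -17, 124]), (211, [483, -18, 124]), (212, [488, -12, 116]), (213, [490, -17, 120])]
216 [(209, [476, -18, 123]), (210, [480, -16, 119]), (211, [483, -15, 116]), (212, [487, -15, 114]),
[... 712 characters left out ...]
[485, -16, 86]), (213, [488, -16, 84])]
223 [(209, [492, 49, 1]), (210, [496, 49, 0]), (211, [481, -15, 81]), (212, [502, 47, -1]), (213, [505, 44, 1])]
224 [(209, [492, 51, -7]), (210, [494, 45, 1]), (211, [497, 44, -1]), (212, [501, 44, -3]), (213, [505, 45, -5])]
225 [(209, [483, 19, 30]), (210, [485, 15, 34]), (211, [490, 19, 27]), (212, [492, 14, 32]), (213, [495, 13, 31])]
226 [(209, [482, 17, 28]), (210, [484, 12, 32]), (211, [488, 11, 32]), (212, [491, 11, 31]), (213, [494, 9, 31])]
227 [(209, [481, 13, 28]), (210, [483, 10, 30]), (211, [487, 9, 29]), (212, [490, 9, 28]), (213, [493, 6, 31])]
3.95 [[211.78646318 225.3230543 ]
 [212.81711986 227.54858939]
 [212.48090837 223.73449747]]
```

The picture shows the shut fingertips at crop (323,287), about z = 80 by depth, while the TCP reads z = 55. The real tips therefore sit about 23 mm behind the stated TCP along the tool axis. That explains why the fingers shut above B: it is unmoved, and the bench and its top read 0 and 30 mm correctly. I'll open and go deeper, in steps with the force watched.

```bash
python3 -m crank '[[0,0,2,0,0,0],[0,0,2,0,0,0],[0,0,2,0,0,0],[0,0,2,0,0,0],[0,0,2,0,0,0]]' 0.75; python3 -m crank '[[0,0,0,0,0,0],[0,0,0,0,0,0],[0,0,0,0,0,0],[0,0,0,0,0,0],[0,0,0,0,0,0]]'; python3 -m crank '[[0,25,0,0,0,0],[0,40,0,0,0,0],[0,40,0,0,0,0],[0,40,0,0,0,0]]'
```

```text
t: 4.45
eef_pos: [486.3, -2.8, 55.7]
tcp_rot: [-1.569, 0.002, -0.005]
ft_force: [-0.8, 0.1, 1.0]
opening: 0.369
t: 4.95
eef_pos: [486.3, -2.8, 55.7]
tcp_rot: [-1.569, 0.002, -0.005]
ft_force: [0.4, -0.3, 0.7]
opening: 0.739
t: 5.35
eef_pos: [486.2, -2.7, 15.9]
tcp_rot: [-1.569, 0.003, -0.005]
ft_force: [-0.6, 0.1, 0.6]
opening: 0.747
```

```bash
python3 -m crank '[[0,14,0,0,0,0],[0,22,0,0,0,0],[0,22,0,0,0,0],[0,22,0,0,0,0]]'; python3 -c "
from h import *
p,d=vision.read_camera('side')
cv2.imwrite('pics/s5.png',cv2.resize(p[195:255,180:240],None,fx=10,fy=10,interpolation=cv2.INTER_CUBIC))
"
```

```text
t: 5.75
eef_pos: [486.3, -2.7, -5.7]
tcp_rot: [-1.569, 0.003, -0.005]
ft_force: [-0.4, -0.3, -0.0]
opening: 0.75
```

View pics/s5.png

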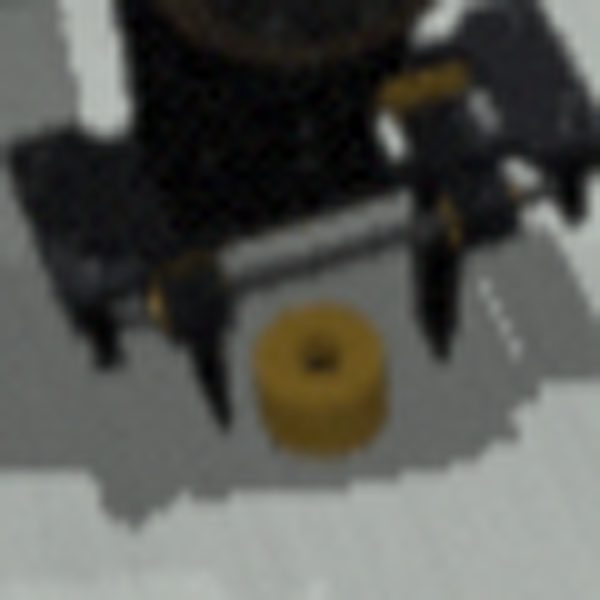

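The tips now straddle B at mid-height (left tip (225,428), right tip (440,358), bushing (322,380)). Closing.

```bash
python3 -m crank '[[0,4,0,0,0,0],[0,4,0,0,0,0],[0,4,0,0,0,0],[0,4,0,0,0,0],[0,4,0,0,0,0]]' 0; python3 -m crank '[[0,0,0,0,0,0],[0,0,0,0,0,0],[0,0,0,0,0,0]]'; python3 -m crank '[[0,-25,0,0,0,0],[0,-70,0,0,0,0],[0,-100,0,0,0,0],[0,-100,0,0,0,0]]'; python3 -c "
from h import *
p,d=vision.read_camera('side')
cv2.imwrite('pics/s6.png',cv2.resize(p[185:255,170:240],None,fx=8,fy=8,interpolation=cv2.INTER_CUBIC))
goal([533.7,261.5,190],27)
"
```

```text
t: 6.3
eef_pos: [486.2, -2.7, -9.6]
tcp_rot: [-1.569, 0.002, -0.005]
ft_force: [-0.7, 0.5, 1.8]
opening: 0.455
t: 6.6
eef_pos: [486.2, -2.7, -9.6]
tcp_rot: [-1.569, 0.002, -0.005]
ft_force: [-0.5, -1.0, 0.3]
opening: 0.454
t: 7.0
eef_pos: [488.1, -3.1, 93.6]
tcp_rot: [-1.57, -0.004, -0.005]
ft_force: [-0.4, -0.2, -3.8]
opening: 0.455
t 7.05 pos [487.1  -3.   91.7] rot [-89.9  -0.1  -0.3] q [-0.14  0.43  2.    0.    0.71 -0.14] F [-0.6 -0.1 -3.6] op 0.456
row [45.4, -97.9, 264.9, -0.1, -27.3, 0.1] tool y [-0.  0. -1.]
```

View pics/s6.png

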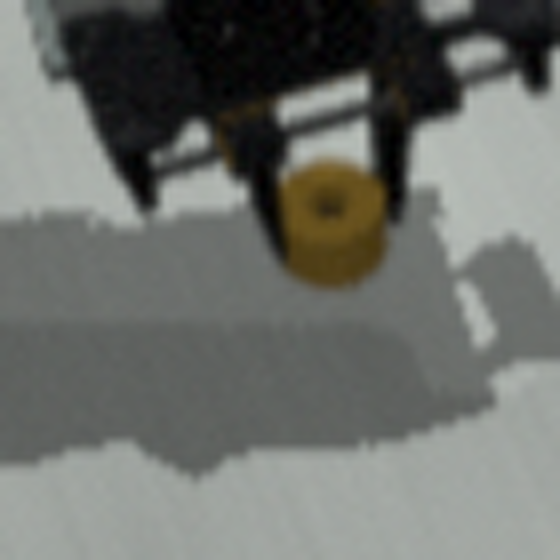

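```bash
python3 -m crank '[[0,-50,0,0,0,0],[22,-90,90,0,-14,0],[44,-100,180,0,-27,0],[44,-100,200,0,-27,0],[44,-100,200,0,-27,0]]'; python3 -c "
from h import *
goal([533.7,261.5,185],27)
"
```

```text
t: 7.55
eef_pos: [529.3, 186.7, 188.4]
tcp_rot: [-1.569, 0.001, 0.471]
ft_force: [1.3, -0.5, -2.0]
opening: 0.457
t 7.55 pos [529.3 186.7 188.4] rot [-89.9   0.   27. ] q [ 0.22  0.4   1.72  0.    1.03 -0.25] F [ 1.3 -0.5 -2. ] op 0.457
row [37.9, 3.4, 64.7, -0.1, 0.0, -0.0] tool y [-0.  0. -1.]
```

```bash
python3 -m crank '[[20,0,35,0,0,0],[38,0,65,0,0,0],[38,0,65,0,0,0],[38,0,65,0,0,0]]'; python3 -c "
from h import *
goal([533.7,261.5,140],27)
p,d=vision.read_camera('side'); cv2.imwrite('pics/s7f.png',p)
cv2.imwrite('pics/s7.png',cv2.resize(p[105:185,150:240],None,fx=7,fy=7,interpolation=cv2.INTER_CUBIC))
t,d=vision.read_camera('top'); cv2.imwrite('pics/t7.png',cv2.resize(t[170:280,120:300],None,fx=4,fy=4))
print(proj('side',[[533.7,261.5,157]]))
e=env.state()['eef_pos']; print(proj('side',[e+[0,0,9.6],e+[0,0,39.6]]))
"
```

```text
t: 7.95
eef_pos: [532.8, 262.1, 186.2]
tcp_rot: [-1.569, 0.004, 0.473]
ft_force: [0.8, -0.2, -3.4]
opening: 0.458
t 7.95 pos [532.8 262.1 186.2] rot [-89.9   0.2  27.1] q [ 0.35  0.45  1.64  0.    1.06 -0.13] F [ 0.8 -0.2 -3.4] op 0.458
row [0.7, 46.2, -1.0, -0.1, 0.1, -0.2] tool y [-0.  0. -1.]
[[197.34081665 147.47109252]]
[[196.36695965 139.00727282]
 [195.65958497 132.31845772]]
```

View pics/s7.png

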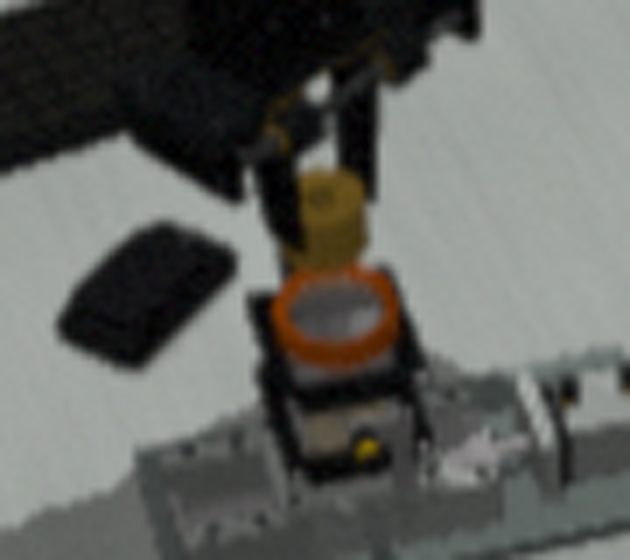

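View pics/t7.png

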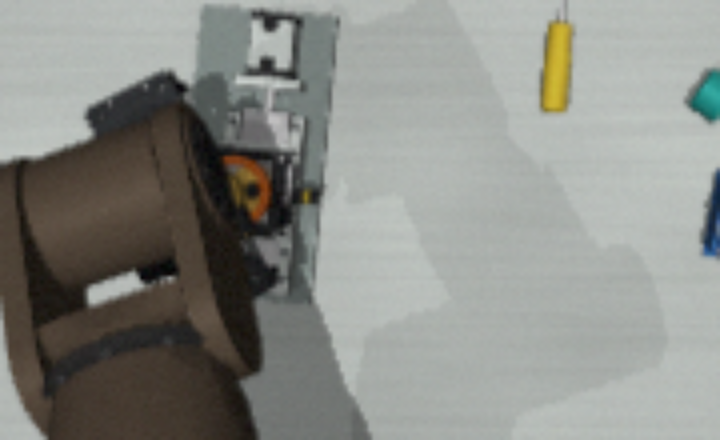

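B is held upright over the orange rim (bushing (325,220), rim (337,315) in the crop), and its position agrees with the projections to under a pixel. I'll lower it step by step with the force watched.

```bash
python3 -m crank '[[1,20,0,0,0,0],[1,34,0,0,0,0],[1,34,0,0,0,0],[1,34,0,0,0,0]]'; python3 -c "
from h import *
goal([533.7,261.5,140],27)
p,d=vision.read_camera('side'); cv2.imwrite('pics/s8.png',cv2.resize(p[105:185,150:240],None,fx=7,fy=7,interpolation=cv2.INTER_CUBIC))"
```

```text
t: 8.45
eef_pos: [534.3, 260.6, 153.4]
tcp_rot: [-1.569, 0.003, 0.47]
ft_force: [-0.2, 1.0, -2.0]
opening: 0.455
t 8.45 pos [534.3 260.6 153.4] rot [-89.9   0.2  26.9] q [ 0.34  0.49  1.67  0.    0.99 -0.13] F [-0.2  1.  -2. ] op 0.455
row [-0.1, 13.4, 1.1, -0.1, -0.1, -0.2] tool y [-0.  0. -1.]
```

View pics/s8.png

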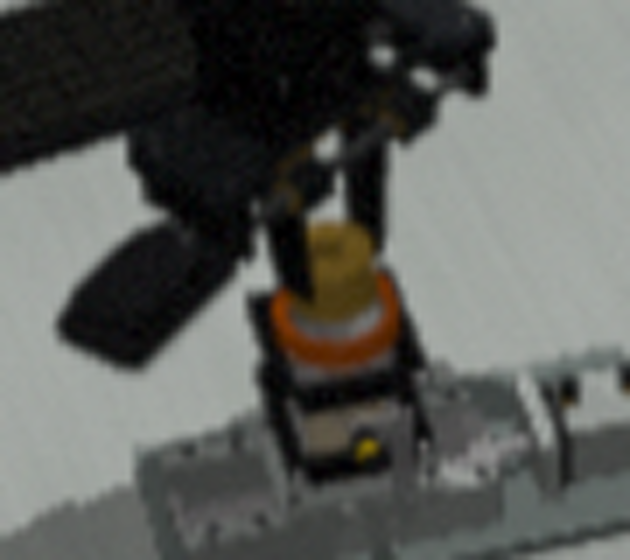

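```bash
python3 -c "
from h import *
p,d=vision.read_camera('side')
for T in ((14,90,40),(14,120,50)):
  k=sub(p,(190,133,18,22),T,(32,255,255)); print('bush',k.min(0),k.max(0), 'lowest at',k[k[:,1].argmax()])
c=cv2.resize(p[130:165,180:215],None,fx=16,fy=16,interpolation=cv2.INTER_CUBIC);cv2.imwrite('pics/s9.png',c)
e=env.state()['eef_pos']; th=np.radians(np.arange(0,360,5)); C=np.c_[np.cos(th),np.sin(th),0*th]
a=proj('side',e+[0,0,9.6]+22*C); print('pred bottom',a.min(0),a.max(0))
a=proj('side',e+[0,0,39.6]+22*C); print('pred top',a.min(0),a.max(0))
for r in (27,31):
  a=proj('side',np.array([533.7,261.5,157])+r*C); print('pred rim',r,a.min(0),a.max(0))
k=sub(p,(183,136,30,26),*O);print('rim',k.min(0),k.max(0))
im=cv2.imread('pics/side0.png');k=sub(im,(183,136,30,26),*O);print('rim0',k.min(0),k.max(0))
"
```

```text
bush [190.8125 135.8125] [204.1875 150.4375] lowest at [195.0625 150.4375]
bush [190.8125 136.0625] [204.1875 150.1875] lowest at [196.0625 150.1875]
pred bottom [191.11695758 141.82960218] [203.82370891 150.41319235]
pred top [190.34943699 135.33662736] [203.22733554 143.92117369]
pred rim 27 [189.56168185 142.26038921] [205.1106038  152.79364976]
pred rim 31 [188.4084214  141.49773173] [206.2608894 153.5919094]
rim [188.3125 143.3125] [206.5625 157.5625]
rim0 [188.0625 141.3125] [206.8125 157.6875]
```

View pics/s9.png

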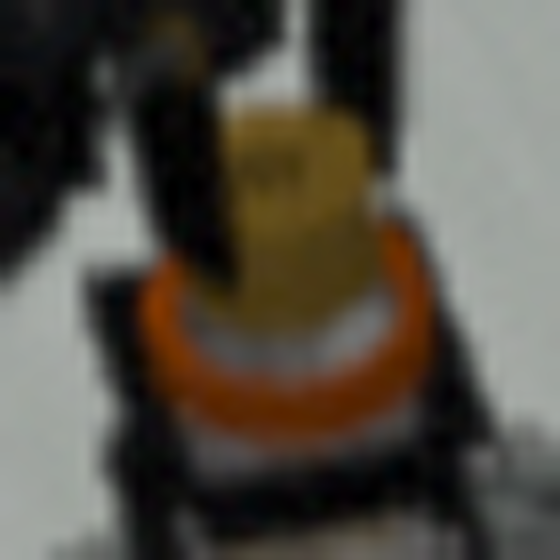

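The bushing's lower edge is at v = 150.3 (predicted 150.4) and its right edge at u = 204.2 (predicted 203.8). The rim's far edge is at v = 141.3 (predicted 141.5). It is aligned to within 1–2 mm, so I'm inserting.

```bash
python3 -m crank '[[0,4,1,0,0,0],[0,8,1,0,0,0],[0,11,1,0,0,0],[0,13,1,0,0,0],[0,13,1,0,0,0]]'; python3 -m crank '[[0,1,0,0,0,0],[0,1,0,0,0,0]]'
```

```text
t: 9.05
eef_pos: [534.3, 261.6, 141.1]
tcp_rot: [-1.57, 0.001, 0.47]
ft_force: [1.0, -3.1, -2.0]
opening: 0.454
t: 9.25
eef_pos: [534.3, 261.4, 139.9]
tcp_rot: [-1.57, 0.002, 0.47]
ft_force: [1.1, -2.2, -1.4]
opening: 0.454
```

```bash
python3 -m crank '[[0,0,-1,0,0,0],[0,0,-1,0,0,0],[0,0,-1,0,0,0],[0,0,-1,0,0,0],[0,0,-1,0,0,0]]' 0.7;python3 -m crank '[[0,-15,0,0,0,0],[0,-50,0,0,0,0],[0,-65,0,0,0,0],[0,-65,0,0,0,0]]'; python3 -c "
from h import *
p,d=vision.read_camera('side'); cv2.imwrite('pics/s10.png',cv2.resize(p[105:185,150:240],None,fx=7,fy=7,interpolation=cv2.INTER_CUBIC))"
```

```text
t: 9.75
eef_pos: [534.8, 260.7, 139.9]
tcp_rot: [-1.57, 0.001, 0.47]
ft_force: [0.3, 0.1, 0.3]
opening: 0.695
t: 10.15
eef_pos: [535.7, 261.0, 207.1]
tcp_rot: [-1.571, -0.003, 0.47]
ft_force: [0.0, 0.5, -0.2]
opening: 0.7
```

View pics/s10.png

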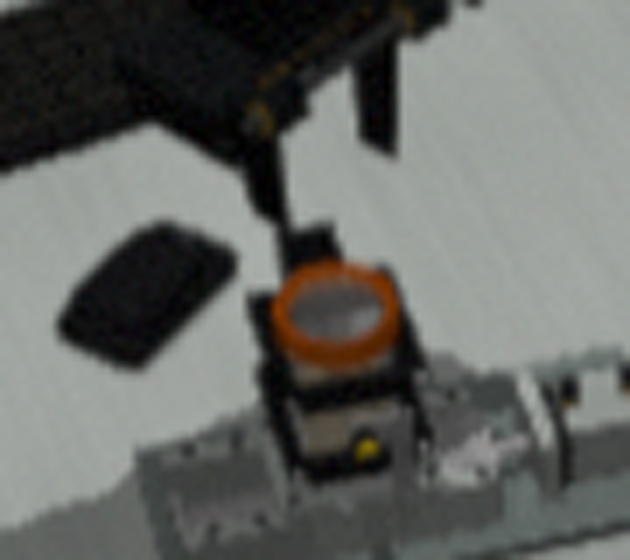

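B has dropped out of sight: the rim at (337,315) is empty and the bronze in the clear tube reaches higher. Next is A: a tilted grasp with the gripper leaning towards +y along the rack axis, so that a 90° turn about the jaw axis stands A up.

```bash
python3 -c "
from h import *
goal([510,-130,190],-10.5,-45)
t,d=vision.read_camera('top'); cv2.imwrite('pics/t10.png',cv2.resize(t[170:280,120:300],None,fx=4,fy=4))"
```

```text
t 10.2 pos [535.  260.7 205.4] rot [-90.   -0.   26.9] q [ 0.34  0.43  1.61  0.    1.1  -0.13] F [ 0.7  0.4 -0.8] op 0.701
row [-199.4, 15.2, -337.0, -43.4, 35.5, 14.7] tool y [-0.13 -0.7  -0.71]
```

```bash
python3 -m crank '[[-100,0,-170,0,30,0],[-100,0,-170,0,30,0],[-100,0,-170,0,30,0],[-100,0,-170,0,30,0],[-100,0,-170,0,30,0]]'; python3 -c "
from h import *
goal([515,-130,190],-10.5,-45)
t,d=vision.read_camera('top'); cv2.imwrite('pics/t10.png',cv2.resize(t[170:280,120:300],None,fx=4,fy=4))"
```

```text
t: 10.75
eef_pos: [521.6, 59.4, 203.1]
tcp_rot: [-1.572, 0.004, -0.06]
ft_force: [0.8, 0.4, 0.0]
opening: 0.704
t 10.75 pos [521.6  59.4 203.1] rot [-90.1   0.2  -3.5] q [-0.01  0.33  1.78 -0.    1.03  0.05] F [0.8 0.4 0. ] op 0.704
row [4.9, 13.3, -189.4, -44.9, 6.8, 2.5] tool y [-0.13 -0.7  -0.71]
```

View pics/t10.png

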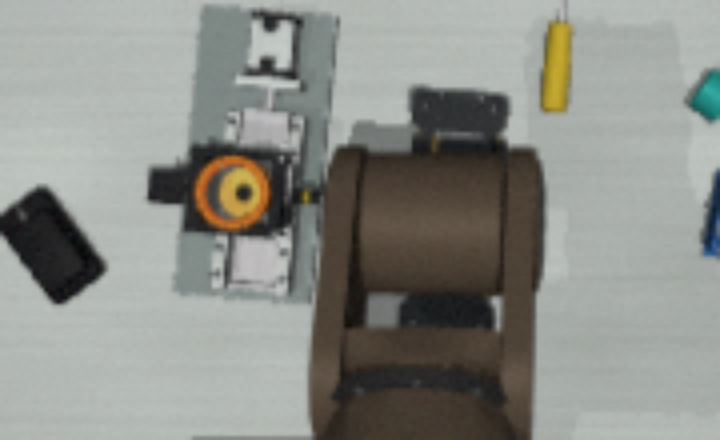

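In the top view the bushing in the tube shows its flat end at (240,192), larger and nearer than before, so B is seated. Now tilting and moving towards the rack.

```bash
python3 -m crank '[[5,10,-190,-45,7,2.5],[5,10,-190,-45,7,2.5],[5,10,-190,-45,7,2.5],[5,10,-190,-45,7,2.5],[5,10,-190,-45,7,2.5]]'; python3 -c "
from h import *
goal([508,-198,85],-10.5,-45)"
```

```text
t: 11.3
eef_pos: [516.0, -130.9, 193.0]
tcp_rot: [-2.318, -0.0, -0.178]
ft_force: [-1.3, -0.9, -0.4]
opening: 0.702
t 11.3 pos [ 516.  -130.9  193. ] rot [-132.8   -0.   -10.2] q [ 0.    0.48  1.81 -0.81  1.17  0.64] F [-1.3 -0.9 -0.4] op 0.702
row [4.0, 125.1, 23.9, -2.2, 0.2, 0.2] tool y [-0.13 -0.7  -0.71]
```

```bash
python3 -m crank '[[4,50,10,-2,0,0],[4,90,24,-2,0,0],[4,105,24,-2,0,0],[4,105,24,-2,0,0]]'; python3 -c "
from h import *
goal([496,-260.6,20.5],-10.5,-45)
p,d=vision.read_camera('side'); cv2.imwrite('pics/s11.png',cv2.resize(p[210:340,170:300],None,fx=5,fy=5,interpolation=cv2.INTER_CUBIC))
t,d=vision.read_camera('top'); cv2.imwrite('pics/t11.png',cv2.resize(t[190:260,220:370],None,fx=5,fy=5,interpolation=cv2.INTER_CUBIC))"
```

```text
t: 11.7
eef_pos: [509.7, -184.6, 98.3]
tcp_rot: [-2.353, 0.004, -0.178]
ft_force: [0.7, 0.6, 0.5]
opening: 0.695
t 11.7 pos [ 509.7 -184.6   98.3] rot [-134.8    0.2  -10.2] q [-0.08  0.63  1.91 -0.99  1.    0.82] F [0.7 0.6 0.5] op 0.695
row [0.3, 109.6, 0.1, -0.2, 0.3, 0.1] tool y [-0.13 -0.7  -0.71]
```

View pics/s11.png

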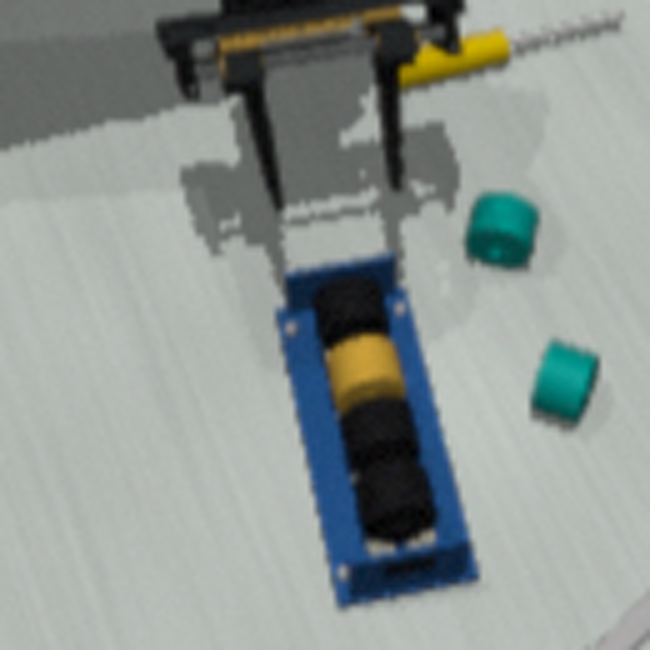

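View pics/t11.png

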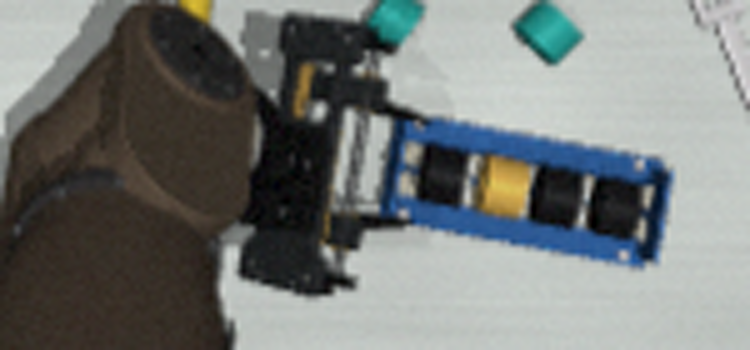

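```bash
python3 -c "
from h import *
for uv in ([189.2,219.5],[237.2,204.8]):
  o,d=ray('side',uv); d=d[0]
  for y in (-24,-4.8,15): print(uv,(o+d*((y-o[1])/d[1])).round(1))
p,d=vision.read_camera('side');C=cloud('side',d)
k=C[190:300,150:330].reshape(-1,3); k=k[(k[:,0]>575)&(k[:,0]<660)&(k[:,1]>-215)&(k[:,1]<-60)&(k[:,2]>20)&(k[:,2]<400)]
print(len(k)); print(k[np.argsort(k[:,2])][::15].round(0).astype(int).tolist())
"
```

```text
[189.2, 219.5] [410.7 -24.  143. ]
[189.2, 219.5] [414.6  -4.8 119.2]
[189.2, 219.5] [418.7  15.   94.6]
[237.2, 204.8] [569.6 -24.  141.6]
[237.2, 204.8] [576.7  -4.8 117.8]
[237.2, 204.8] [584.1  15.   93.2]
311
[[647, -169, 20], [611, -147, 28], [641, -166, 31], [646, -162, 34], [641, -166, 37], [613, -173, 40], [613, -166, 41], [635, -163, 42], [639, -162, 44], [632, -169, 46], [596, -97, 170], [600, -103, 184], [595, -138, 193], [597, -147, 202], [583, -135, 205], [594, -139, 209], [595, -137, 215], [577, -111, 218], [584, -109, 221], [606, -125, 224], [590, -117, 227]]
```

The fingers straddle the rack line (tips (278,205) and (398,185) in the side crop), and the wings will clear the turquoise part by over 40 mm. Moving in along the tool axis.

```bash
python3 -m crank '[[0,40,0,0,0,0],[0,70,0,0,0,0],[0,85,0,0,0,0],[0,90,0,0,0,0],[0,90,0,0,0,0]]'; python3 -c "
from h import *
goal([496,-260.6,20.5],-10.5,-45)
p,d=vision.read_camera('side'); cv2.imwrite('pics/s12.png',cv2.resize(p[240:330,190:300],None,fx=7,fy=7,interpolation=cv2.INTER_CUBIC))
t,d=vision.read_camera('top'); cv2.imwrite('pics/t12.png',cv2.resize(t[190:260,220:370],None,fx=5,fy=5,interpolation=cv2.INTER_CUBIC))"
```

```text
t: 12.35
eef_pos: [504.3, -243.3, 41.6]
tcp_rot: [-2.348, 0.002, -0.184]
ft_force: [-0.4, 0.3, -0.8]
opening: 0.693
t 12.35 pos [ 504.3 -243.3   41.6] rot [-1.345e+02  1.000e-01 -1.050e+01] q [-0.19  0.72  1.94 -1.13  0.89  0.92] F [-0.4  0.3 -0.8] op 0.693
row [-5.0, 28.0, 1.6, -0.5, 0.0, -0.1] tool y [-0.13 -0.7  -0.71]
```

View pics/s12.png

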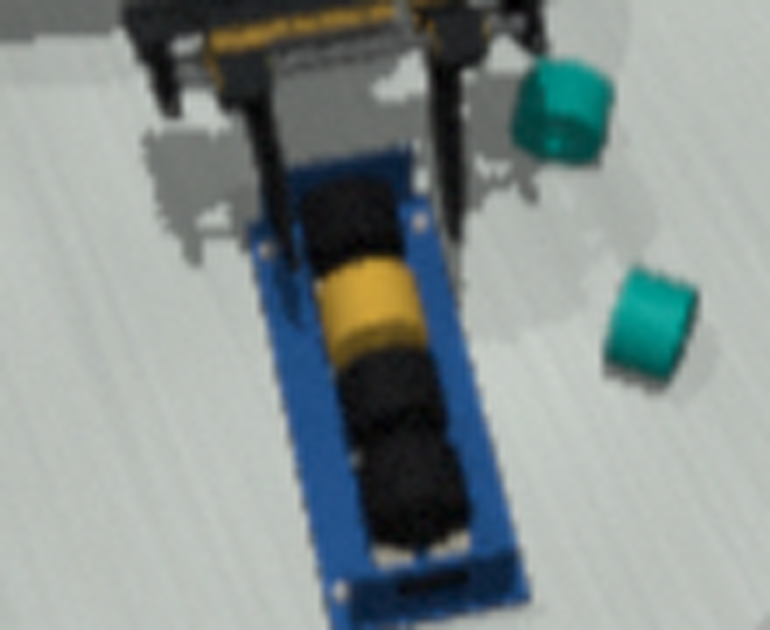

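View pics/t12.png

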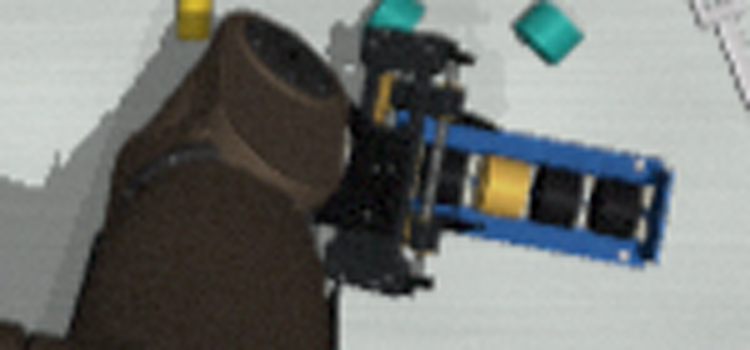

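The fingers track correctly on either side of the rack, but joint 4 has just reached its limit (-1.13), so 45° of lean cannot be completed. I'll back off a little and use 30° of lean in the rack and 60° at the bench.

```bash
python3 -c "
from h import *
goal([500.7,-231,58],-10.5,-30)"; python3 -m crank '[[-4,-15,0,5,0,0],[-4,-15,-5,15,0,0],[-4,-15,-5,15,0,0],[-4,-15,-5,15,0,0]]';python3 -c "
from h import *
goal([500.7,-235,50.5],-10.5,-30)
goal([497.1,-254.7,15.9],-10.5,-30)"
```

```text
t 12.45 pos [ 504.2 -242.9   41.7] rot [-1.345e+02  1.000e-01 -1.050e+01] q [-0.19  0.72  1.94 -1.13  0.89  0.92] F [ 0.3 -0.4 -0.2] op 0.7
row [-5.7, -19.4, -3.5, 14.5, 0.1, -0.1] tool y [-0.09 -0.49 -0.87]
t: 12.85
eef_pos: [502.1, -235.7, 57.7]
tcp_rot: [-2.086, -0.002, -0.184]
ft_force: [-0.2, -0.1, -0.7]
opening: 0.701
t 12.85 pos [ 502.1 -235.7   57.7] rot [-1.195e+02 -1.000e-01 -1.050e+01] q [-0.29  0.6   1.93 -0.83  0.73  0.56] F [-0.2 -0.1 -0.7] op 0.701
row [-1.5, 6.1, 4.0, -0.5, -0.1, 0.1] tool y [-0.09 -0.49 -0.87]
t 12.85 pos [ 502.1 -235.7   57.7] rot [-1.195e+02 -1.000e-01 -1.050e+01] q [-0.29  0.6   1.93 -0.83  0.73  0.56] F [-0.2 -0.1 -0.7] op 0.701
row [-1.5, 46.0, 3.6, -0.5, -0.1, 0.1] tool y [-0.09 -0.49 -0.87]
```

```bash
python3 -m crank '[[-1.5,20,4,0,0,0],[-1.5,36,4,0,0,0],[-1.5,46,4,0,0,0],[-1.5,46,4,0,0,0],[-1.5,46,4,0,0,0]]'; python3 -c "
from h import *
goal([497.1,-254.7,15.9],-10.5,-30)
p,d=vision.read_camera('side'); cv2.imwrite('pics/s13.png',cv2.resize(p[240:330,190:300],None,fx=7,fy=7,interpolation=cv2.INTER_CUBIC))"
```

```text
t: 13.35
eef_pos: [497.3, -253.9, 15.8]
tcp_rot: [-2.086, -0.001, -0.183]
ft_force: [-1.0, 0.6, 0.2]
opening: 0.702
t 13.35 pos [ 497.3 -253.9   15.8] rot [-1.195e+02 -1.000e-01 -1.050e+01] q [-0.33  0.68  1.95 -0.93  0.65  0.65] F [-1.   0.6  0.2] op 0.702
row [-0.1, 0.3, -0.7, -0.5, -0.0, 0.1] tool y [-0.09 -0.49 -0.87]
```

View pics/s13.png

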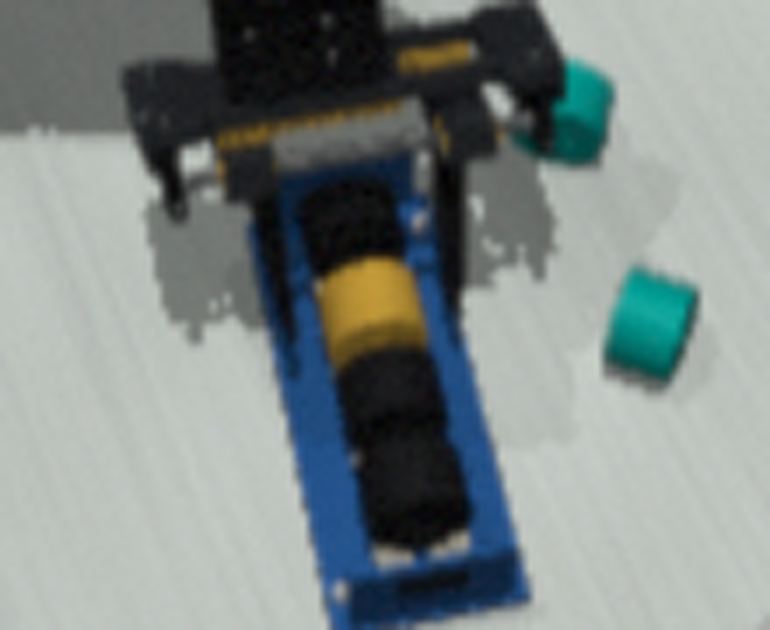

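Both fingers stand beside A (tips about (290,370) and (455,315) in the crop), clear of the spacers. Closing.

```bash
python3 -m crank '[[0,0,0,0,0,0],[0,0,0,0,0,0],[0,0,0,0,0,0],[0,0,0,0,0,0],[0,0,0,0,0,0]]' 0; python3 -m crank '[[0,0,0,0,0,0],[0,0,0,0,0,0]]'; python3 -c "
from h import *
goal([497.1,-254.7,60],-10.5,-30)
p,d=vision.read_camera('side'); cv2.imwrite('pics/s14.png',cv2.resize(p[240:330,190:300],None,fx=7,fy=7,interpolation=cv2.INTER_CUBIC))"
```

```text
t: 13.9
eef_pos: [497.2, -253.9, 16.3]
tcp_rot: [-2.087, -0.002, -0.184]
ft_force: [-2.6, 2.6, 3.5]
opening: 0.453
t: 14.1
eef_pos: [497.3, -253.9, 16.3]
tcp_rot: [-2.087, -0.002, -0.184]
ft_force: [-0.6, 1.9, 2.8]
opening: 0.456
t 14.1 pos [ 497.3 -253.9   16.3] rot [-1.196e+02 -1.000e-01 -1.050e+01] q [-0.33  0.67  1.95 -0.93  0.65  0.65] F [-0.6  1.9  2.8] op 0.456
row [0.1, -37.6, -22.3, -0.4, -0.1, 0.1] tool y [-0.09 -0.49 -0.87]
```

View pics/s14.png

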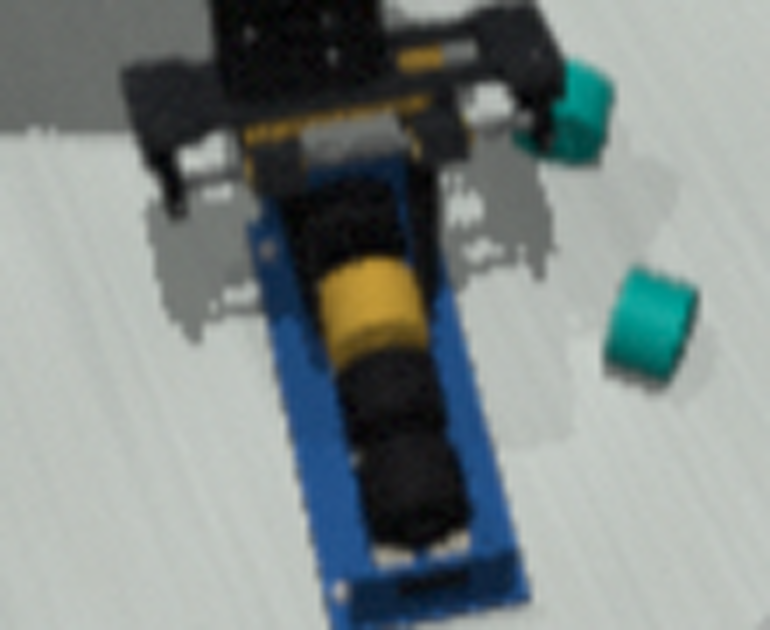

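```bash
python3 -m crank '[[0,-17,-10,0,0,0],[0,-52,-30,0,0,0],[0,-87,-50,0,0,0],[0,-104,-60,0,0,0],[0,-104,-60,0,0,0]]'; python3 -c "
from h import *
goal([480,0,160],-10.5,60)
p,d=vision.read_camera('side'); cv2.imwrite('pics/s15.png',cv2.resize(p[220:330,170:300],None,fx=6,fy=6,interpolation=cv2.INTER_CUBIC))"
```

```text
t: 14.65
eef_pos: [497.9, -255.0, 138.7]
tcp_rot: [-2.087, -0.006, -0.184]
ft_force: [-0.1, 0.8, -4.0]
opening: 0.457
t 14.65 pos [ 497.9 -255.   138.7] rot [-119.6   -0.4  -10.5] q [-0.33  0.48  1.88 -0.71  0.84  0.36] F [-0.1  0.8 -4. ] op 0.457
row [-64.0, -141.1, 204.5, 89.6, 0.1, 0.4] tool y [ 0.16  0.85 -0.5 ]
```

View pics/s15.png

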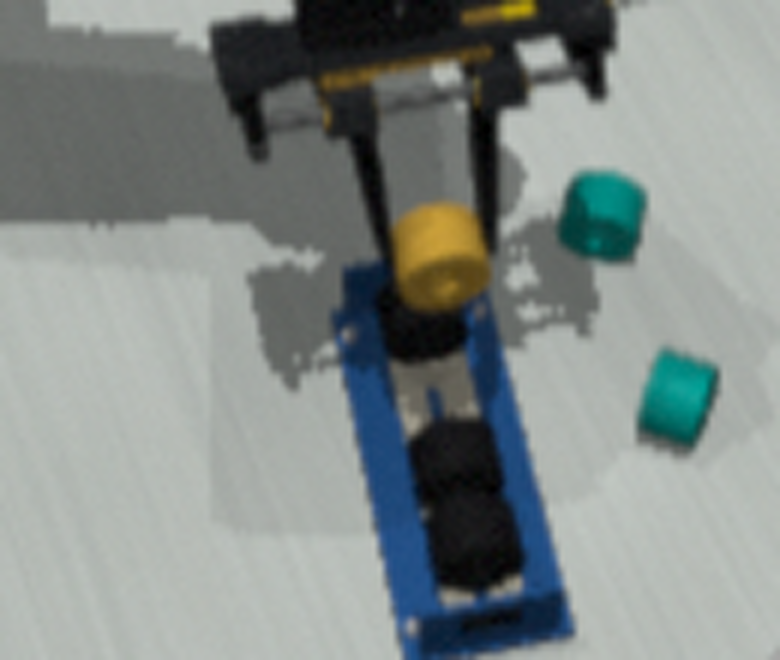

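A is lifted out (440,255) with its axis still level, and the three spacers remain. Now I carry it to the bare bench while turning 90° about the jaw axis.

```bash
python3 -m crank '[[-40,-170,130,43,0,0],[-40,-170,130,43,0,0],[-40,-170,130,43,0,0],[-40,-170,130,43,0,0],[-40,-170,130,43,0,0]]'; python3 -c "
from h import *
goal([500,40,200],-10.5,60)"
```

```text
t: 15.2
eef_pos: [493.6, -50.9, 220.9]
tcp_rot: [-1.34, -0.004, -0.182]
ft_force: [-0.4, -0.8, -4.5]
opening: 0.453
t 15.2 pos [493.6 -50.9 220.9] rot [-76.7  -0.2 -10.4] q [-0.37  0.28  1.84  0.26  1.08 -0.32] F [-0.4 -0.8 -4.5] op 0.453
row [-10.2, 41.1, 83.3, 46.7, 0.2, 0.2] tool y [ 0.16  0.85 -0.5 ]
```

```bash
python3 -m crank '[[-10,10,90,46.5,0,0],[-10,10,90,46.5,0,0],[-10,10,90,46.5,0,0],[-10,10,90,46.5,0,0],[-10,10,90,46.5,0,0]]'; python3 -c "
from h import *
goal([504.6,44.6,100],-10.5,60)
p,d=vision.read_camera('side'); cv2.imwrite('pics/s16.png',p)"
```

```text
t: 15.7
eef_pos: [499.7, 39.0, 230.5]
tcp_rot: [-0.591, -0.002, -0.184]
ft_force: [0.4, 0.1, -4.4]
opening: 0.454
t 15.7 pos [499.7  39.  230.5] rot [-33.8  -0.1 -10.5] q [-0.56  0.44  1.96  0.91  1.36 -0.87] F [ 0.4  0.1 -4.4] op 0.454
row [3.6, 78.0, -104.8, 3.8, 0.1, 0.1] tool y [ 0.16  0.85 -0.5 ]
```

View pics/s16.png

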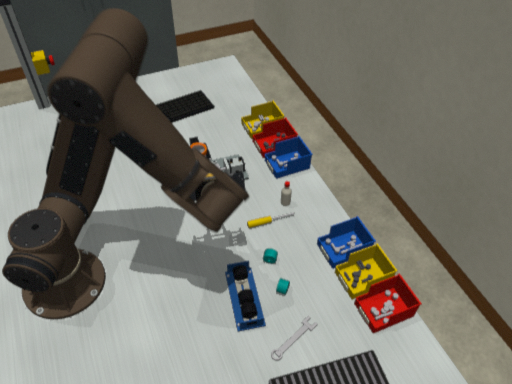

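```bash
python3 -c "
from h import *
for n in ('side','top'):
  p,d=vision.read_camera(n);C=cloud(n,d).reshape(-1,3)
  k=C[(C[:,0]>250)&(C[:,0]<700)&(C[:,1]>-300)&(C[:,1]<120)&(C[:,2]>85)&(C[:,2]<900)]
  for y0 in range(-300,120,30):
    q=k[(k[:,1]>=y0)&(k[:,1]<y0+30)]
    if len(q)>5: print(n,y0,len(q),'z',np.percentile(q[:,2],[1,50,99]).round(0),'x',np.percentile(q[:,0],[1,99]).round(0), q[q[:,2].argmin()].round(0))
"
```

```text
side -270 772 z [353. 401. 436.] x [377. 509.] [ 423. -261.  347.]
side -240 1368 z [400. 444. 511.] x [342. 517.] [ 483. -237.  378.]
side -210 2598 z [406. 533. 626.] x [293. 489.] [ 398. -181.  386.]
side -180 2673 z [397. 639. 762.] x [251. 457.] [ 400. -165.  376.]
side -150 1389 z [341. 685. 778.] x [252. 461.] [ 418. -124.  329.]
side -120 1064 z [305. 714. 785.] x [252. 561.] [ 563. -108.  295.]
side -90 778 z [293. 754. 787.] x [251. 565.] [422. -82. 286.]
side -60 685 z [315. 768. 788.] x [253. 544.] [478. -39. 311.]
side -30 690 z [673. 776. 789.] x [254. 370.] [507.  -1. 258.]
side 0 651 z [361. 776. 790.] x [256. 436.] [501.  21. 253.]
side 30 447 z [447. 780. 790.] x [255. 394.] [250.  52. 425.]
side 60 111 z [400. 786. 790.] x [253. 366.] [257.  87. 397.]
side 90 8 z [359. 376. 777.] x [252. 312.] [252. 112. 358.]
top -270 98 z [375. 403. 420.] x [381. 468.] [ 430. -258.  372.]
top -240 431 z [402. 430. 510.] x [367. 529.] [ 531. -211.  390.]
top -210 924 z [395. 510. 620.] x [306. 529.] [ 528. -184.  385.]
top -180 1612 z [400. 575. 748.] x [261. 518.] [ 505. -153.  365.]
top -150 2116 z [343. 625. 765.] x [267. 500.] [ 417. -133.  320.]
top -120 2052 z [289. 658. 776.] x [272. 555.] [ 558. -113.  282.]
top -90 1969 z [284. 678. 783.] x [276. 564.] [536. -86. 271.]
top -60 1475 z [291. 751. 788.] x [277. 559.] [509. -34. 272.]
top -30 1252 z [255. 777. 790.] x [276. 518.] [503.  -6. 231.]
top 0 1494 z [242. 781. 791.] x [275. 514.] [497.  19. 237.]
top 30 1466 z [254. 782. 791.] x [269. 490.] [482.  32. 250.]
top 60 954 z [711. 782. 790.] x [251. 382.] [336.  87. 571.]
top 90 269 z [489. 759. 783.] x [253. 341.] [292. 115. 462.]
```

Standing A here would bring the wrist low over the rack end. I'll turn the lean towards the base (yaw about -40°) and use bench space further over, around (545,70).

```bash
python3 -c "
from h import *
goal([561,89,150],-40,60)"
```

```text
t 15.85 pos [499.3  38.2 228.7] rot [-34.2   0.2 -10.6] q [-0.56  0.44  1.96  0.91  1.36 -0.87] F [-0.5  0.3 -3. ] op 0.461
row [51.6, 94.8, -30.5, 4.1, 15.4, -25.0] tool y [ 0.56  0.66 -0.5 ]
```

```bash
python3 -m crank '[[51,95,-30,4,15.4,-25],[51,95,-30,4,15.4,-25],[51,95,-30,4,15.4,-25],[51,95,-30,4,15.4,-25],[51,95,-30,4,15.4,-25]]'; python3 -c "
from h import *
goal([561,89,60],-40,60)
p,d=vision.read_camera('side'); cv2.imwrite('pics/s17.png',p);C=cloud('side',d).reshape(-1,3)
t,d=vision.read_camera('top');C=np.r_[C,cloud('top',d).reshape(-1,3)]; cv2.imwrite('pics/t17.png',t)
k=C[(C[:,0]>250)&(C[:,0]<700)&(C[:,1]>-300)&(C[:,1]<200)&(C[:,2]>85)&(C[:,2]<900)]
for y0 in range(-240,120,30):
    q=k[(k[:,1]>=y0)&(k[:,1]<y0+30)]
    if len(q)>5: print(y0,len(q),'z',np.percentile(q[:,2],[1,50]).round(0), q[q[:,2].argmin()].round(0))
"
```

```text
t: 16.35
eef_pos: [558.6, 91.7, 149.5]
tcp_rot: [-0.53, 0.003, -0.695]
ft_force: [0.5, -0.7, -3.0]
opening: 0.459
t 16.35 pos [558.6  91.7 149.5] rot [-30.3   0.1 -39.8] q [-0.43  0.54  2.25  1.62  0.98 -1.16] F [ 0.5 -0.7 -3. ] op 0.459
row [3.8, 44.7, -77.4, 0.3, -0.0, -0.2] tool y [ 0.56  0.66 -0.5 ]
-180 955 z [291. 374.] [ 450. -152.  282.]
-150 6838 z [282. 579.] [ 340. -122.  255.]
-120 4064 z [310. 606.] [ 338. -119.  253.]
-90 3074 z [203. 722.] [532. -70. 193.]
-60 2931 z [204. 734.] [511. -32. 185.]
-30 2528 z [197. 742.] [508. -29. 181.]
0 2180 z [206. 750.] [548.  27. 198.]
30 2397 z [176. 747.] [525.  59. 146.]
60 2101 z [168. 749.] [526.  61. 153.]
90 938 z [176. 749.] [532.  94. 170.]
```

View pics/s17.png

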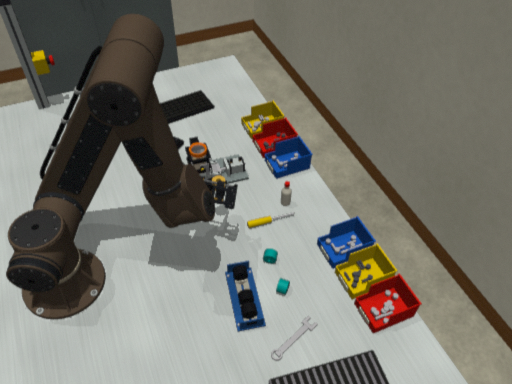

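View pics/t17.png

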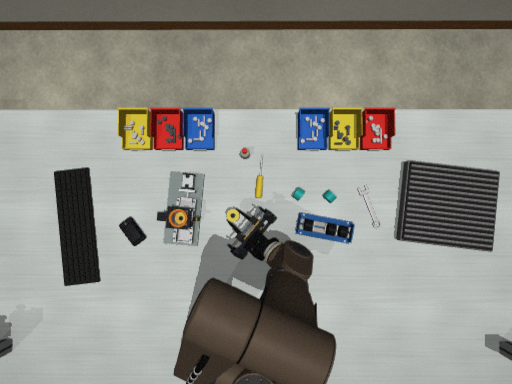

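A hangs upright at (233,214) in the top view, over bare bench between the screwdriver (258,190) and the feeder. Nothing of the arm will come lower than about 25 mm. Lowering.

```bash
python3 -m crank '[[0,22,-38,0.6,0,0],[0,44,-76,0.6,0,0],[0,62,-107,0.6,0,0],[0,66,-114,0.6,0,0],[0,66,-114,0.6,0,0]]'; python3 -c "
from h import *
goal([558,90,1.3],-40,60)
p,d=vision.read_camera('side'); cv2.imwrite('pics/s18.png',cv2.resize(p[160:250,150:270],None,fx=6,fy=6,interpolation=cv2.INTER_CUBIC))
"
```

```text
t: 16.95
eef_pos: [560.9, 89.6, 18.5]
tcp_rot: [-0.517, -0.0, -0.692]
ft_force: [0.9, 0.5, -3.2]
opening: 0.454
t 16.95 pos [560.9  89.6  18.5] rot [-29.6  -0.  -39.7] q [-0.43  0.87  2.27  1.83  1.05 -1.57] F [ 0.9  0.5 -3.2] op 0.454
row [-2.5, 7.1, -15.7, -0.4, 0.2, -0.3] tool y [ 0.56  0.66 -0.5 ]
```

View pics/s18.png

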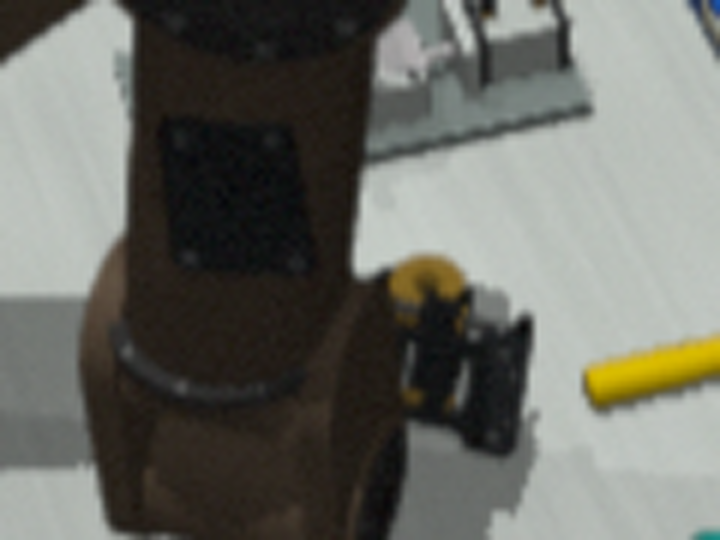

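```bash
python3 -m crank '[[0,4,-7,0,0,0],[0,6,-10.5,0,0,0],[0,6.5,-11.5,0,0,0],[0,6.5,-11.5,0,0,0]]'; python3 -m crank '[[0,0.5,-1,0,0,0],[0,1,-2,0,0,0],[0,1,-2,0,0,0]]'
```

```text
t: 17.4
eef_pos: [561.2, 89.5, 6.9]
tcp_rot: [-0.516, -0.002, -0.693]
ft_force: [0.3, 0.8, -4.0]
opening: 0.458
t: 17.7
eef_pos: [561.2, 89.5, 5.0]
tcp_rot: [-0.515, -0.003, -0.693]
ft_force: [0.4, 0.2, 1.6]
opening: 0.454
```

```bash
python3 -m crank '[[0,0.3,-0.5,0,0,0],[0,0.6,-1,0,0,0],[0,0.6,-1,0,0,0]]'; python3 -c "
from h import *
t,d=vision.read_camera('top'); cv2.imwrite('pics/t19.png',cv2.resize(t[190:260,200:290],None,fx=8,fy=8,interpolation=cv2.INTER_CUBIC))
C=cloud('top',d); hsv=cv2.cvtColor(t,cv2.COLOR_BGR2HSV); m=cv2.inRange(hsv,*B)[205:240,215:250]>0
q=C[205:240,215:250][m]; print(len(q),np.median(q,0),np.percentile(q[:,2],[10,50,90]))
A=np.c_[q[:,:2]-q[:,:2].mean(0),np.ones(len(q))]; print(np.linalg.lstsq(A,q[:,2],rcond=None)[0])"
```

```text
t: 18.0
eef_pos: [561.4, 89.6, 5.0]
tcp_rot: [-0.512, -0.003, -0.693]
ft_force: [-4.2, -4.1, 10.2]
opening: 0.453
98 [545.77354352  73.62290205  28.98828082] [24.07703778 28.98828082 35.4812309 ]
[-1.53412322 -4.27872896 45.51889206]
```

View pics/t19.png

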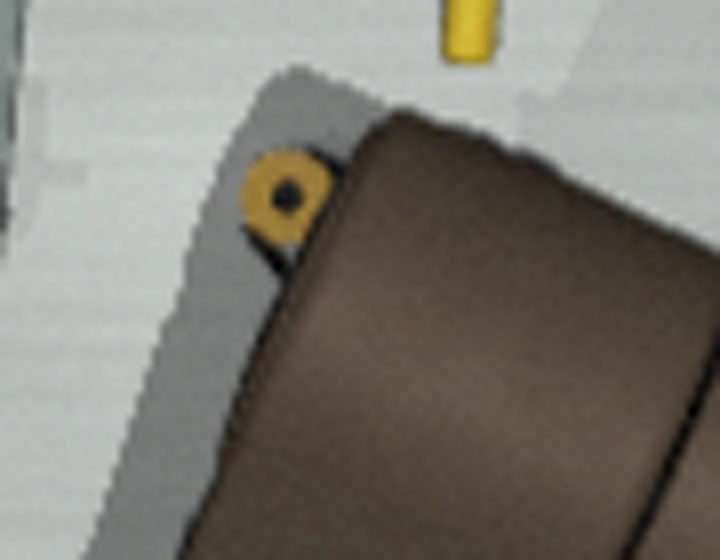

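A stands on the bench: its top reads z = 29, the contact force is 10 N, and the ring and bore are round and centred at (287,197) in the top crop. Releasing and retreating along the tool axis.

```bash
python3 -m crank '[[0,-0.3,0.6,0,0,0],[0,-0.3,0.6,0,0,0],[0,-0.3,0.6,0,0,0],[0,-0.3,0.6,0,0,0],[0,-0.3,0.6,0,0,0]]' 0.8; python3 -m crank '[[0,-5,1,0,0,0],[0,-20,1,0,0,0],[0,-45,5,0,0,0],[0,-80,10,0,0,0],[0,-100,20,0,0,0]]'; python3 -c "
from h import *
goal([545.8,72,80],-40,0)
p,d=vision.read_camera('side'); cv2.imwrite('pics/s20.png',cv2.resize(p[150:250,150:270],None,fx=6,fy=6,interpolation=cv2.INTER_CUBIC))
t,d=vision.read_camera('top'); cv2.imwrite('pics/t20.png',cv2.resize(t[190:260,200:290],None,fx=8,fy=8,interpolation=cv2.INTER_CUBIC))
k=sub(t,(222,203,26,26),*B); print(upright('top',k,30,22), cv2.minEnclosingCircle(plane('top',k,30)[:,:2].astype(np.float32)))
"
```

```text
t: 18.55
eef_pos: [561.4, 89.7, 5.6]
tcp_rot: [-0.513, -0.003, -0.693]
ft_force: [0.3, 0.2, -0.1]
opening: 0.785
t: 19.05
eef_pos: [510.7, 29.1, 72.7]
tcp_rot: [-0.513, -0.002, -0.694]
ft_force: [0.8, -0.5, 0.7]
opening: 0.8
t 19.05 pos [510.7  29.1  72.7] rot [-29.4  -0.1 -39.8] q [-0.63  0.73  2.34  1.6   1.05 -1.49] F [ 0.8 -0.5  0.7] op 0.8
row [-0.4, 44.7, 33.6, -60.6, 0.3, -0.0] tool y [ 0.  0. -1.]
(array([545.86533223,  71.40383362]), np.float64(42.72923048061568)) ((545.626220703125, 71.5495834350586), 22.003381729125977)
```

View pics/s20.png

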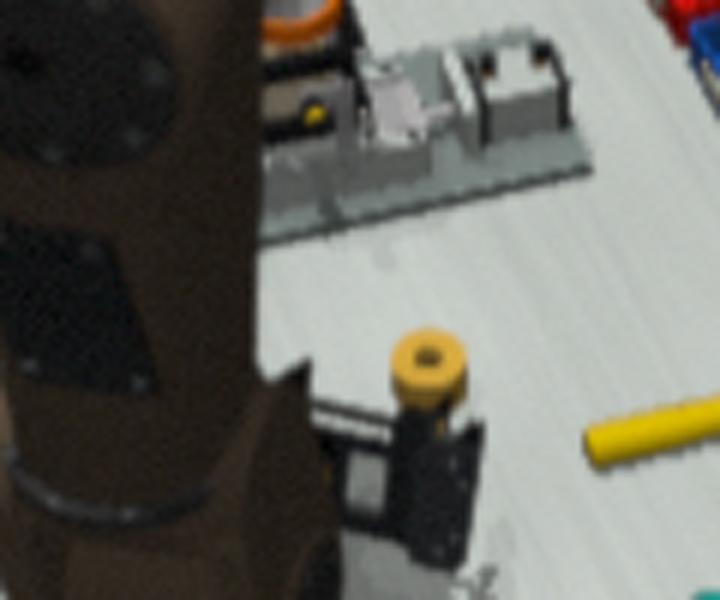

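View pics/t20.png

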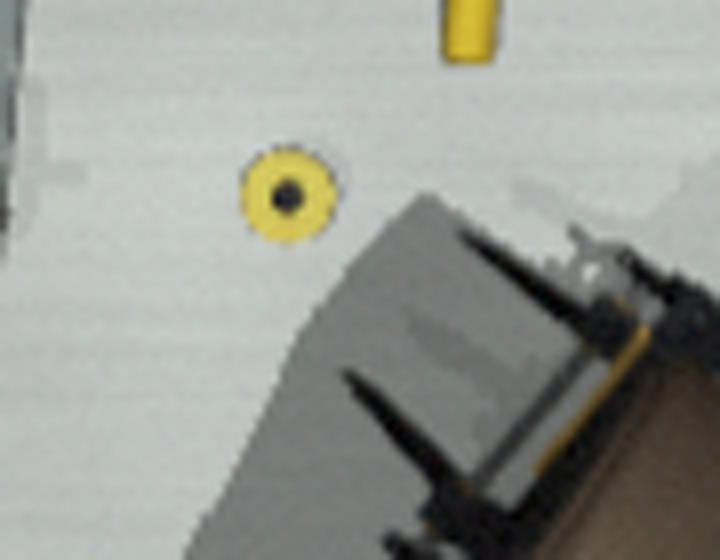

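A stands free at (287,197) in the top crop, which is (545.7, 71.4), with a measured diameter of 44 mm. Now I raise, untilt and regrasp from above.

```bash
python3 -m crank '[[0,-25,43,-8,0,0],[0,-40,70,-43,0,0],[0,-40,70,-43,0,0],[0,-40,70,-43,0,0],[0,-40,70,-43,0,0]]'; python3 -c "
from h import *
goal([545.7,71.4,110],-10,0)"
```

```text
t: 19.65
eef_pos: [509.9, 30.1, 153.4]
tcp_rot: [-1.008, 0.016, -0.678]
ft_force: [-1.5, -0.0, -2.1]
opening: 0.8
t 19.65 pos [509.9  30.1 153.4] rot [-57.7   0.9 -38.8] q [-0.39  0.33  2.12  0.88  0.73 -0.39] F [-1.5 -0.  -2.1] op 0.8
row [2.7, 65.8, 23.1, -31.8, -28.3, 7.2] tool y [ 0.  0. -1.]
```

```bash
python3 -m crank '[[3,30,20,-31.8,-28.3,7.2],[3,66,23,-31.8,-28.3,7.2],[3,66,23,-31.8,-28.3,7.2],[3,66,23,-31.8,-28.3,7.2],[3,66,23,-31.8,-28.3,7.2]]';  python3 -m crank '[[0,0,0,-2,0,0],[0,0,0,-2,0,0]]'; python3 -c "
from h import *
goal([545.7,71.4,15],-10,0)"
```

```text
t: 20.15
eef_pos: [546.2, 72.0, 109.3]
tcp_rot: [-1.571, -0.0, -0.174]
ft_force: [-0.4, -0.7, -1.2]
opening: 0.799
t: 20.35
eef_pos: [545.9, 74.1, 108.3]
tcp_rot: [-1.606, 0.002, -0.17]
ft_force: [0.2, 0.6, 0.2]
opening: 0.803
t 20.35 pos [545.9  74.1 108.3] rot [-92.    0.1  -9.8] q [ 0.03  0.49  1.82 -0.05  0.84  0.23] F [0.2 0.6 0.2] op 0.803
row [0.4, 93.3, 0.6, 2.0, 0.2, -0.1] tool y [ 0.  0. -1.]
```

```bash
python3 -m crank '[[0,45,0.5,2,0,0],[0,80,0.5,2,0,0],[0,93,0.5,2,0,0],[0,93,0.5,2,0,0],[0,93,0.5,2,0,0]]'; python3 -c "
from h import *
goal([545.7,71.4,-9.6],-10,0)
p,d=vision.read_camera('side'); cv2.imwrite('pics/s21.png',cv2.resize(p[150:250,150:270],None,fx=6,fy=6,interpolation=cv2.INTER_CUBIC))"
```

```text
t: 20.85
eef_pos: [545.8, 71.3, 16.2]
tcp_rot: [-1.571, 0.001, -0.171]
ft_force: [0.3, -0.3, 0.2]
opening: 0.797
t 20.85 pos [545.8  71.3  16.2] rot [-90.    0.1  -9.8] q [0.01 0.62 1.9  0.   0.62 0.18] F [ 0.3 -0.3  0.2] op 0.797
row [-0.1, 25.8, 0.1, 0.0, 0.2, -0.1] tool y [ 0.  0. -1.]
```

View pics/s21.png

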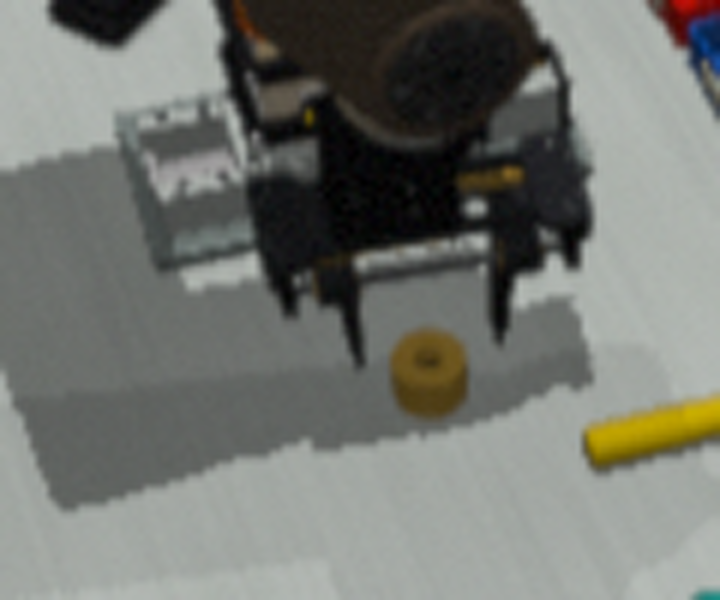

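The fingers straddle the standing bushing A at (430,372), tips at (360,360) and (500,338). Going down to the same depth as for B and closing.

```bash
python3 -m crank '[[0,14,0,0,0,0],[0,22,0,0,0,0],[0,26,0,0,0,0],[0,26,0,0,0,0]]'; python3 -m crank '[[0,0,0,0,0,0],[0,0,0,0,0,0],[0,0,0,0,0,0],[0,0,0,0,0,0],[0,0,0,0,0,0]]' 0; python3 -m crank '[[0,0,0,0,0,0],[0,0,0,0,0,0],[0,0,0,0,0,0]]'; python3 -c "
from h import *
goal([534.3,261,190],10,0)"
```

```text
t: 21.3
eef_pos: [545.8, 71.4, -10.0]
tcp_rot: [-1.571, 0.001, -0.17]
ft_force: [-0.9, 0.4, 0.5]
opening: 0.797
t: 21.8
eef_pos: [545.8, 71.4, -9.9]
tcp_rot: [-1.571, 0.001, -0.17]
ft_force: [-0.3, -0.1, 0.5]
opening: 0.458
t: 22.1
eef_pos: [545.8, 71.4, -9.9]
tcp_rot: [-1.571, 0.001, -0.17]
ft_force: [0.2, 0.4, 0.2]
opening: 0.455
t 22.1 pos [545.8  71.4  -9.9] rot [-90.    0.1  -9.8] q [ 0.01  0.67  1.91 -0.    0.57  0.18] F [0.2 0.4 0.2] op 0.455
row [-43.7, -199.9, 184.9, 0.0, -19.8, -0.1] tool y [-0.  0. -1.]
```

```bash
python3 -m crank '[[0,-30,0,0,0,0],[0,-80,0,0,0,0],[0,-130,0,0,0,0],[0,-180,0,0,0,0],[0,-200,0,0,0,0]]'; python3 -m crank '[[0,0,0,0,0,0],[0,0,0,0,0,0]]'; python3 -c "
from h import *
goal([534.3,261,190],27,0)"
```

```text
t: 22.6
eef_pos: [547.0, 71.5, 194.6]
tcp_rot: [-1.57, -0.005, -0.17]
ft_force: [0.2, -0.9, -3.0]
opening: 0.457
t: 22.8
eef_pos: [546.6, 71.5, 194.1]
tcp_rot: [-1.57, -0.004, -0.17]
ft_force: [0.1, 0.2, -3.3]
opening: 0.454
t 22.8 pos [546.6  71.5 194.1] rot [-90.   -0.3  -9.8] q [0.01 0.38 1.74 0.   1.02 0.18] F [ 0.1  0.2 -3.3] op 0.454
row [-44.3, 4.0, 184.7, 0.0, -36.8, 0.3] tool y [-0.  0. -1.]
```

```bash
python3 -m crank '[[-12,0,45,0,-9,0],[-24,0,95,0,-18,0],[-34,0,140,0,-27,0],[-44,0,175,0,-35,0],[-44.5,0,184,0,-36.5,0]]'; python3 -m crank '[[0,0,0,0,0,0],[0,0,0,0,0,0]]'; python3 -c "
from h import *
goal([534,261,154],27,0)
goal([534,261,140],27,0)"
```

```text
t: 23.3
eef_pos: [532.3, 263.3, 191.3]
tcp_rot: [-1.572, -0.0, 0.475]
ft_force: [0.2, -0.3, -4.1]
opening: 0.455
t: 23.5
eef_pos: [531.6, 262.6, 189.4]
tcp_rot: [-1.571, 0.003, 0.473]
ft_force: [0.2, 0.3, -3.0]
opening: 0.455
t 23.5 pos [531.6 262.6 189.4] rot [-90.    0.2  27.1] q [ 0.35  0.45  1.64 -0.    1.06 -0.12] F [ 0.2  0.3 -3. ] op 0.455
row [1.5, 35.4, -2.5, 0.0, 0.1, -0.2] tool y [-0.  0. -1.]
t 23.5 pos [531.6 262.6 189.4] rot [-90.    0.2  27.1] q [ 0.35  0.45  1.64 -0.    1.06 -0.12] F [ 0.2  0.3 -3. ] op 0.455
row [1.5, 49.4, -2.5, 0.0, 0.1, -0.2] tool y [-0.  0. -1.]
```

```bash
python3 -m crank '[[1.5,15,-2.5,0,0,0],[1.5,29,-2.5,0,0,0],[1.5,35,-2.5,0,0,0],[1.5,35,-2.5,0,0,0]]'; python3 -c "
from h import *
goal([534,261,140],27,0)
p,d=vision.read_camera('side')
cv2.imwrite('pics/s22.png',cv2.resize(p[110:180,165:235],None,fx=8,fy=8,interpolation=cv2.INTER_CUBIC))
k=sub(p,(190,133,18,22),*B); print('bush',k.min(0),k.max(0))
e=env.state()['eef_pos']; th=np.radians(np.arange(0,360,5)); C=np.c_[np.cos(th),np.sin(th),0*th]
a=proj('side',e+[0,0,9.9]+22*C); print('pred bottom',a.min(0),a.max(0))"
```

```text
t: 23.9
eef_pos: [533.9, 259.9, 153.5]
tcp_rot: [-1.571, 0.005, 0.471]
ft_force: [0.1, -0.3, -2.9]
opening: 0.456
t 23.9 pos [533.9 259.9 153.5] rot [-90.    0.3  27. ] q [ 0.34  0.49  1.67 -0.    0.99 -0.13] F [ 0.1 -0.3 -2.9] op 0.456
row [0.7, 13.5, 1.0, 0.0, -0.0, -0.3] tool y [-0.  0. -1.]
bush [191.0625 136.0625] [204.3125 150.8125]
pred bottom [191.06906196 141.88183014] [203.783524   150.47156009]
```

View pics/s22.png

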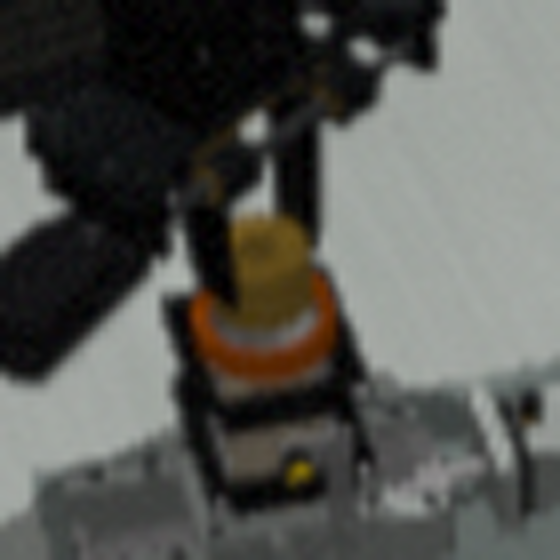

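Bushing A is centred over the rim (bushing (270,270), rim (265,320)), agreeing with the prediction to under 0.6 px. Inserting.

```bash
python3 -m crank '[[0.5,4,1,0,0,0],[0.5,8,1,0,0,0],[0.5,11,1,0,0,0],[0.5,14,1,0,0,0],[0.5,14,1,0,0,0]]'; python3 -m crank '[[0,0,0,0,0,0],[0,0,0,0,0,0]]'
```

```text
t: 24.45
eef_pos: [533.9, 261.3, 139.8]
tcp_rot: [-1.571, 0.004, 0.471]
ft_force: [-0.1, -0.7, -3.4]
opening: 0.454
t: 24.65
eef_pos: [534.0, 261.3, 139.9]
tcp_rot: [-1.571, 0.004, 0.472]
ft_force: [-0.4, 0.3, -3.2]
opening: 0.454
```

```bash
python3 -m crank '[[0,0,0,0,0,0],[0,0,0,0,0,0],[0,0,0,0,0,0],[0,0,0,0,0,0],[0,0,0,0,0,0]]' 0.7;python3 -m crank '[[0,-15,0,0,0,0],[0,-50,0,0,0,0],[0,-65,0,0,0,0],[0,-65,0,0,0,0]]'; python3 -m crank '[[-60,0,-110,0,0,0],[-100,0,-200,0,0,0],[-100,0,-200,0,0,0],[-100,0,-200,0,0,0],[-100,0,-200,0,0,0]]'; python3 -m crank '[[0,0,0,0,0,0],[0,0,0,0,0,0],[0,0,0,0,0,0]]'; python3 -c "
from h import *
p,d=vision.read_camera('side'); cv2.imwrite('pics/s23.png',cv2.resize(p[130:340,150:330],None,fx=2.8,fy=2.8,interpolation=cv2.INTER_CUBIC)); cv2.imwrite('pics/s23b.png',cv2.resize(p[130:180,170:230],None,fx=12,fy=12,interpolation=cv2.INTER_CUBIC))
t,d=vision.read_camera('top'); cv2.imwrite('pics/t23.png',t);cv2.imwrite('pics/t23b.png',cv2.resize(t[195:240,150:210],None,fx=12,fy=12,interpolation=cv2.INTER_CUBIC))
C=cloud('top',d); hsv=cv2.cvtColor(t,cv2.COLOR_BGR2HSV); m=cv2.inRange(hsv,(16,110,60),(30,255,255))[205:230,166:190]>0
q=C[205:230,166:190][m]; print(len(q),np.median(q,0).round(1),np.percentile(q[:,2],[10,25,50,75,90]).round(0))
goal([534,261,154],27,0)"
```

```text
t: 25.15
eef_pos: [534.0, 261.4, 140.0]
tcp_rot: [-1.571, 0.004, 0.472]
ft_force: [0.5, 0.4, -0.2]
opening: 0.694
t: 25.55
eef_pos: [535.1, 261.8, 207.2]
tcp_rot: [-1.572, 0.0, 0.472]
ft_force: [0.1, 0.2, -0.5]
opening: 0.701
t: 26.05
eef_pos: [536.3, 35.0, 206.3]
tcp_rot: [-1.572, 0.002, 0.47]
ft_force: [-0.4, 0.5, -0.3]
opening: 0.701
t: 26.35
eef_pos: [536.0, 35.9, 205.8]
tcp_rot: [-1.571, 0.002, 0.47]
ft_force: [0.5, 0.2, -0.4]
opening: 0.7
121 [535.7 262.4 135.2] [131. 133. 135. 137. 141.]
t 26.45 pos [536.1  36.2 206. ] rot [-90.    0.1  27. ] q [-0.05  0.35  1.75 -0.    1.05 -0.53] F [ 0.5 -0.9  0.1] op 0.699
row [100.2, 51.7, 201.4, 0.0, -0.0, -0.1] tool y [-0.  0. -1.]
```

View pics/s23.png

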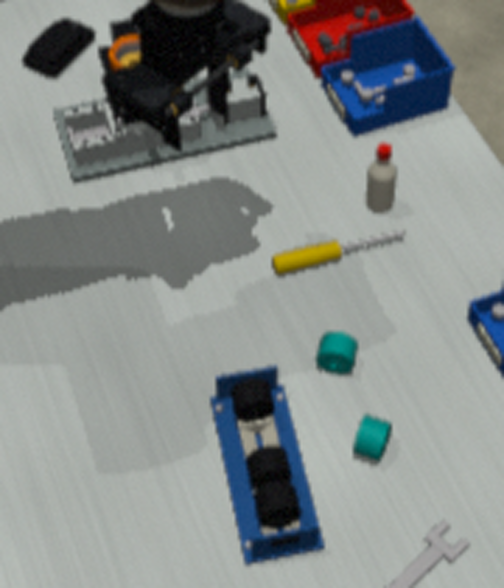

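View pics/t23b.png

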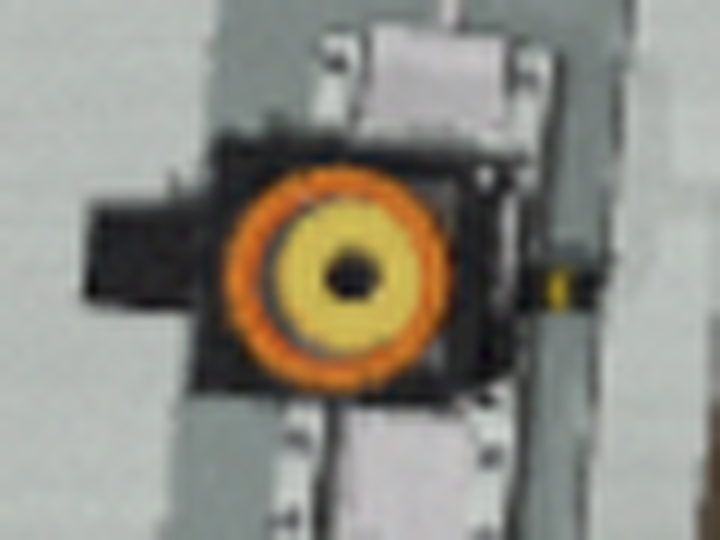

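View pics/t23.png

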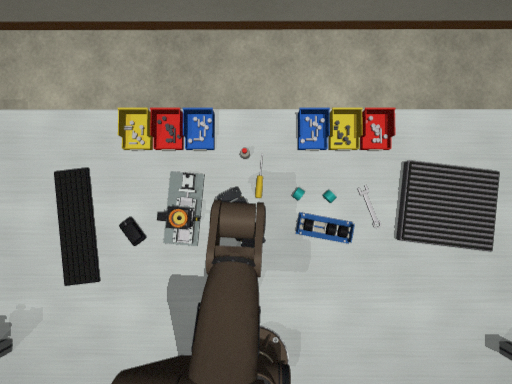

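View pics/s23b.png

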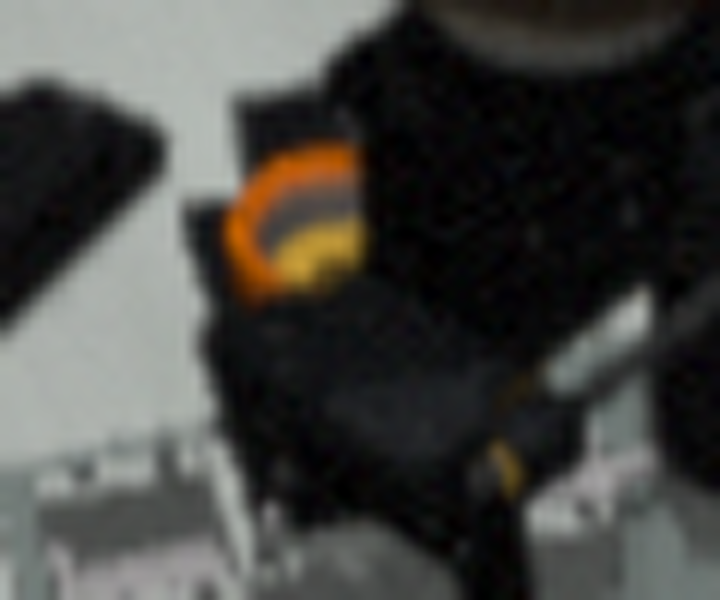

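The top crop shows the upper bushing flat and centred in the rim at (350,275). Its top is at z = 135, and 157 − 21 = 136 was expected. The spacers remain in the rack. A quick comparison with the first picture, then I hand in.

```bash
python3 -c "
from h import *
a=cv2.imread('pics/top0.png');b=cv2.imread('pics/top23.png') if 0 else cv2.imread('pics/t23.png')
for nm,(x,y,w,h),lo,hi in (('screw',(250,170,18,32),(18,110,60),(32,255,255)),('cap',(236,145,18,16),(0,120,60),(6,255,255)),('teal',(285,182,60,24),(80,110,40),(97,255,255)),('spacers',(300,216,50,24),(0,0,0),(180,255,40)),('mouse',(112,210,40,40),(0,0,0),(180,255,50))):
  r=[]
  for im in (a,b):
    M=cv2.moments(cv2.inRange(cv2.cvtColor(im[y:y+h,x:x+w],cv2.COLOR_BGR2HSV),lo,hi),True); r.append((round(M['m10']/M['m00']+x,1),round(M['m01']/M['m00']+y,1),int(M['m00'])))
  print(nm,r)
print('wrench diff',np.abs(a[180:235,355:385].astype(int)-b[180:235,355:385]).mean())
s=env.state();print(s['t'],s['ft_force'].round(1),abs(s['qvel']).max())
job.job_done()"
```

```text
screw [(258.8, 186.5, 140), (258.8, 186.5, 139)]
cap [(244.1, 150.2, 23), (244.1, 150.2, 23)]
teal [(314.2, 194.7, 175), (314.0, 194.7, 177)]
spacers [(327.6, 228.4, 285), (327.7, 228.4, 279)]
mouse [(132.3, 231.3, 389), (132.3, 231.3, 388)]
wrench diff 6.8791919191919195
26.45 [ 0.5 -0.9  0.1] 0.00378305657735324
the job is handed in; nothing more can be done
```

Both bushings are in the tube magazine and the job was handed in at about 26.5 s. I loaded the standing bushing first. The one from the rack was stood up on the bare bench, taken again from above and loaded second.

**Last checks**
- **Stack:** the upper bushing lies centred in the mouth with its top at about z = 135 mm, against 136 mm expected. It looks flat in the picture.
- **Untouched items:** the spacers, screwdriver, oil bottle, mouse and turquoise parts are within 0.2 px of where they started. For the wrench I only compared brightness: a mean difference of 6.9, which I put down to shadow and did not check further. It looks in place in the last pictures, and the arm never went near it.
- **Robot:** it stands clear, with near-zero force and at rest. The highest force I read was about 11 N, when setting the rack bushing down.

**What disagreed or failed**
- **First grasp missed:** the real fingertips sit about 23 mm behind the stated TCP, so the first grip closed above the standing bushing without moving it. I measured the offset from depth and corrected for it.
- **Lean changed:** a 45° lean at the rack ran into joint 4's limit, so I backed off and used 30° at the rack and 60° at the bench.
- **Unneeded tilt:** I commanded a stray 2° tilt once above the bench and corrected it before the regrasp.

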